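# Load the shaker and set its speed lever to the index tab

## Robot

A 7-joint arm with a two-finger parallel gripper is mounted at the origin on the work surface. World frame = base frame: x ahead of the robot, y to its left, z up, the work surface at z = 0. Lengths are in mm, angles in rad, forces in N, time in s.
With the tool pointing down it reaches from about 350 to 775 mm from the base axis. Payload 3.1 kg.
Tool frame: the origin (TCP) lies between the finger pads; the fingertips stand 19 mm ahead of it and the grasp point (between the pads) is the TCP; z points along the fingers, x is the direction in which the jaws open and shut, and the axes are right-handed (so a half turn about z gives the same grasp; the last joint's range is limited). The gripper opens to 85 mm and grips with 20 to 120 N. Pads are 22 mm wide; open, the fingers measure 114 mm over their backs; the gripper's body (76 mm by 85 mm) begins 54 mm behind the grasp point. The pads swing forward as they close: fully open they stand 13 mm farther back than shut.
Start: joints at [1.178, 0.311, 0.014, 1.512, -0.004, 1.319, -0.027], TCP at [189.04, -516.508, 250.304] pointing down, gripper open.
Joint ranges: [-2.7, 2.7], [-0.3, 1.91], [-1.27, 1.3], [0.12, 2.57], [-1.44, 4.58], [0.2, 2.03], [-3.05, 3.05]. Speed limits (rad/s): [2.79, 2.79, 3.14, 3.14, 3.14, 3.14, 3.14].

## Interface

Orientations are given as a unit quaternion [x, y, z, w].
In Python, from workcell import arm, eyes, close_job gives the robot as it stands.
- The arm moves only by the shell command python3 -m pendant 'ROWS'. ROWS is JSON, a list that holds one entry, the list of rows, each a list of 7 numbers: the shift along the tool's x, y, z in m, then the turn, a rotation vector about the tool's x, y, z in degrees, then the closure, from -1 (fully open) to 1 (shut). In form: [[[x, y, z, rx, ry, rz, hand], ...]]. A call has 1 to 8 rows; each row is the pose to reach, as a shift and turn from the pose measured when the call began, along the tool's axes at that moment; what a row does not reach only later rows make up. A row lasts 1/8 s, in which the tool goes at most 62.5 mm and 10.7 degrees, less where a joint would pass 70% of its speed; a pose out of reach is approached as far as the arm can. A call with a gripper value outside its range is refused whole. The fingers move at their own pace and stop on an object; the grip force is fixed at half the most. Time passes only in rows, so rows that repeat a pose let the fingers close. It gives the time, the measured TCP pose, the force and the opening at its end, in the units of the state.
- arm.sense(): the state, without advancing time (a new reading comes with each control period).
- eyes.capture(name): name is "side" or "top"; returns a dict with "img" (420x560x3 uint8, red, green, blue), "K" (3x3 intrinsics, pixels), "rvec" (rotation vector, rad) and "tvec" (3), from world to camera coordinates, as OpenCV has them. Camera axes: x right, y down, z forward; pixel columns grow to the right and rows downward; lengths in mm; the calibration is good to about 2 mm. A picture is of the moment at which its call begins. There is no depth.
- close_job(): hands the job in, once; it reports no verdict.
The state is a dict: "time_s": time; "joint_pos": joint angles; "qvel": joint speeds; "joint_efforts": joint torques, N m; "ee_pos": TCP position; "orientation": TCP orientation; "contact_force": force on the tool from outside, world axes, zero at the start; "wrist_torque": the same for the moment, N m; "grip_width": opening from 0.0 (shut) to 1.0 (fully open).
Only numpy, scipy, OpenCV 4.12 (cv2) and the standard library are available. Lean on these libraries where they do the work, as an engineer would, in place of code of your own. Each camera call takes 0.05 s, during which the arm holds its last target.

## Task

Start the sample on the shaker: swing the speed lever on the control box fully back to its zero stop (the end with the shortest tick marks), then stand the tall bottle upright in the middle of the shaker's tray, setting it down gently. Then swing the lever up until it lines up with the black index tab, without running past the tab, and let go. Leave the tab and the other things where they are.

Things in the scene. Friction and masses are not known exactly. Their poses are not given: they have to be found in the camera images.
- lever (a joint): Angle (rad) of the speed lever on the control box. The lever swings level, about a vertical axis, over the top of the box: 0 is the zero stop (shortest ticks; the left end as seen from the robot), 1.9 the other stop; it grows counter-clockwise seen from above. Stays where it is left; about 1.6 N at the grip moves it.
- lever_grip (a point): Middle of the lever's black upright grip, a round post 26 mm in diameter, standing 56 mm above the lever arm (this point is 30 mm above the arm's upper face, 26 mm below the grip's top, 60 mm above the box top). It is 90 mm from the lever's axis. x axis: along the lever, from its axis outwards, level; z up. The steel arm is 16 mm wide and ends 104 mm from the axis, 20 to 30 mm above the box top.
- index (a joint): Angle (rad) of the index tab, on the same axis, zero and sense as the lever: lever and tab line up when both angles are equal. The tab is stiff and stays put.
- index_tip (a point): Outer end of the black index tab, which lies flat on the box top under the lever (8 mm high, 16 mm wide head from 96 to 118 mm from the axis), so that its head sticks out beyond the lever's end. x axis: radially outwards from the lever's axis, z up.
- dial_centre (a point): The lever's vertical axis at the level of the box top. Fixed to the control box.
- control: Off-white control box, 190 x 210 x 80 mm (x, y, z), fixed to the bench. Origin: centre of its underside; the dial axis is 45 mm from it along +x; the lever's mid position points along -x. Fixed small steel stop blocks, 30 mm high, flank the lever at each end of its swing.
- shaker: White shaker base, 160 x 160 mm, fixed to the bench, with a square steel tray on top. Origin: centre of its underside.
- tray_middle (a point): Middle of the tray's inner floor, 73 mm above the bench. The tray is 132 x 132 mm inside, walls 4 mm thick, rim 13 mm above the inner floor; x and y along its sides.
- bottle: Tall closed amber bottle with a narrow white cap, 178 mm high, about 0.5 kg, standing on the bench. Origin: centre of its underside, z up. Body 72 mm in diameter up to 108 mm, shoulder to 132 mm, neck 31 mm in diameter, cap 40 mm in diameter from 144 to 178 mm above the underside.
- jar: Bystander: squat amber jar, 76 mm in diameter, 85 mm high. Origin: centre of its underside.
- vial_rack: Bystander: white rack of small vials, 70 x 130 x 72 mm. Origin: centre of its underside.
- carton: Bystander: plain cardboard box, 90 x 120 x 70 mm. Origin: centre of its underside.

How it is judged:
By the outcome, as a careful person would: the job done as asked, in the order asked, and still so for the second after the job is handed in, with the robot touching nothing.
It also fails if it takes over 72 s, if anything falls off the work surface, if the arm or the gripper's body presses on something with over 40 N, if the wrist force passes 120 N, or if a joint passes its speed limit or range.

## Working session

There is one attempt and no reset: what is moved stays moved. The work goes in short steps, Python scripts to look and compute and a shell command to move; the robot and the scene stay as the last step left them, time stands still between calls to the robot, and variables do not carry over. Pictures are saved under pics/ and viewed, and the job is handed in when it is done.

```bash
ls; mkdir -p pics
python3 - <<'E'
from workcell import arm, eyes
import cv2
for n in("side","top"):
    c=eyes.capture(n); cv2.imwrite(f"pics/{n}0.png",c["img"][:,:,::-1]); print(n,c["K"],c["rvec"],c["tvec"])
print(arm.sense())
E
```

```text
pics
side [[379.75203767   0.         282.94212586]
 [  0.         379.75203767 206.15578459]
 [  0.           0.           1.        ]] [ 0.7087019  -2.48390284  1.33096297] [529.52922949 276.18776766 714.99838383]
top [[412.98406167   0.         282.53070915]
 [  0.         412.98406167 208.05483941]
 [  0.           0.           1.        ]] [ 2.11121767 -2.13764827  0.20056685] [  43.68184764  613.92515316 1142.67799802]
{'time_s': 0.1, 'joint_pos': array([ 1.17830107,  0.31167005,  0.0140202 ,  1.51287304, -0.00439667,
        1.31919017, -0.02721539]), 'qvel': array([ 5.27643627e-04, -3.14790275e-03, -1.77165089e-04, -3.69782236e-03,
       -1.65419450e-03,  2.18817935e-04,  2.25214573e-05]), 'joint_efforts': array([ 9.31453724e-04, -3.80853581e+01,  1.46790049e-01, -2.31242341e+01,
        1.22435106e-02,  8.05281132e-03, -3.10993087e-06]), 'ee_pos': array([ 188.79938409, -515.94254883,  249.32590266]), 'orientation': array([ 8.19657609e-01, -5.72852765e-01, -8.92562854e-04, -5.62426861e-04]), 'contact_force': array([-0.60827706,  0.92260754,  0.15754892]), 'wrist_torque': array([0.03746341, 0.03204487, 0.01490631]), 'grip_width': 1.000476190098392}
```

View pics/side0.png

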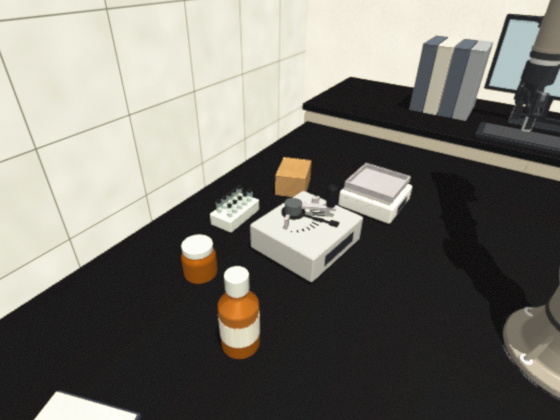

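View pics/top0.png

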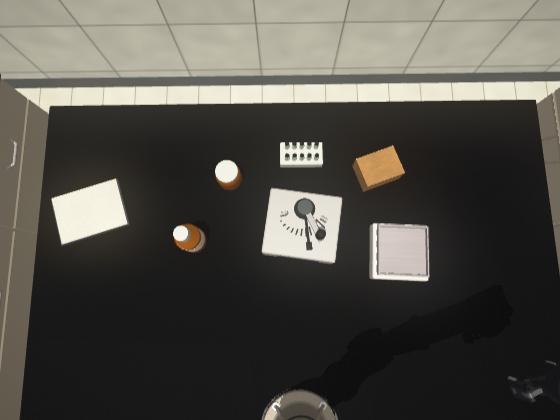

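Run:
```python
import cv2
t=cv2.imread("pics/top0.png"); s=cv2.imread("pics/side0.png")
cv2.imwrite("pics/t_box.png",cv2.resize(t[180:270,255:350],None,fx=6,fy=6,interpolation=cv2.INTER_CUBIC))
cv2.imwrite("pics/s_box.png",cv2.resize(s[150:280,240:420],None,fx=4,fy=4,interpolation=cv2.INTER_CUBIC))
cv2.imwrite("pics/t_tray.png",cv2.resize(t[215:290,360:440],None,fx=7,fy=7,interpolation=cv2.INTER_CUBIC))
cv2.imwrite("pics/t_bot.png",cv2.resize(t[215:260,160:220],None,fx=10,fy=10,interpolation=cv2.INTER_CUBIC))
cv2.imwrite("pics/s_bot.png",cv2.resize(s[260:365,200:280],None,fx=5,fy=5,interpolation=cv2.INTER_CUBIC))
```

```text
(no output)
```

View pics/t_box.png

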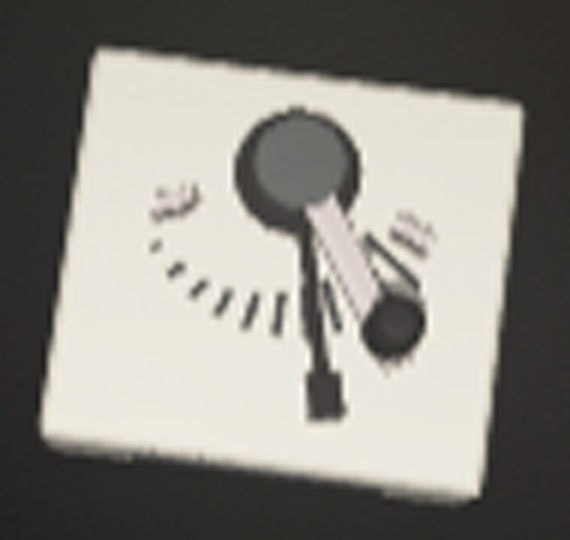

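View pics/s_box.png

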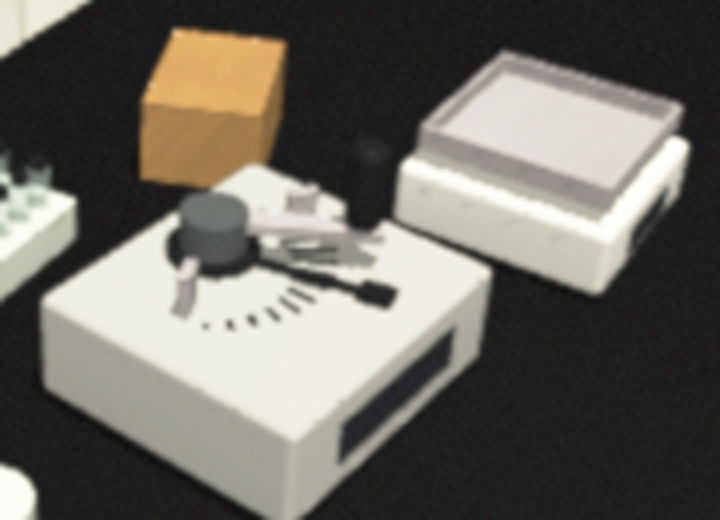

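View pics/t_tray.png

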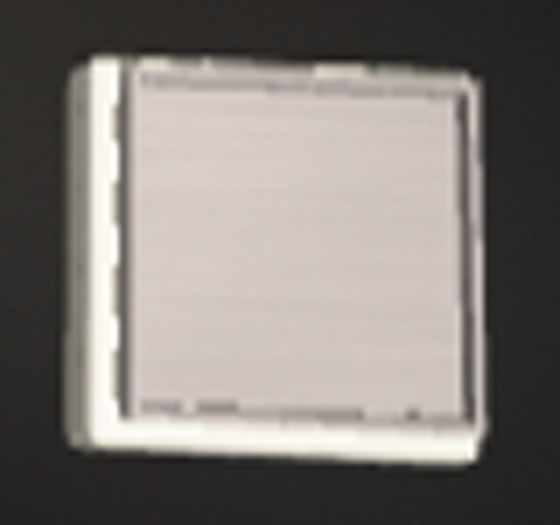

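View pics/t_bot.png

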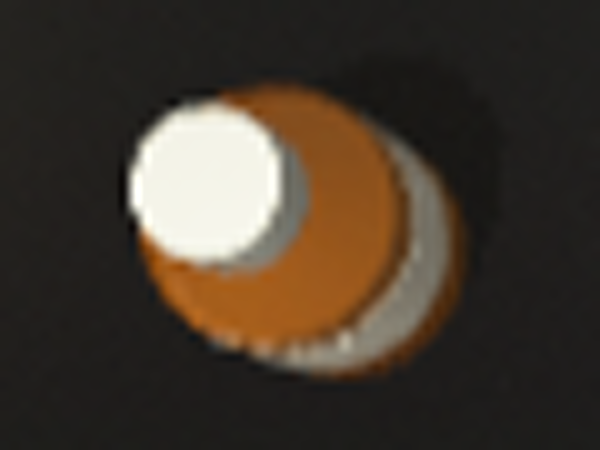

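View pics/s_bot.png

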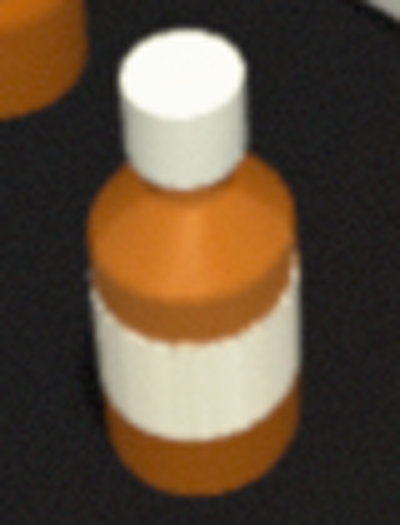

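```bash
cat > h.py <<'E'
import numpy as np, cv2
from workcell import arm, eyes
from scipy.spatial.transform import Rotation as R
def cam(n):
    c=eyes.capture(n); return c
def ray(c,uv):
    Rm=cv2.Rodrigues(np.array(c["rvec"],float))[0]; t=np.array(c["tvec"],float).ravel()
    d=Rm.T@(np.linalg.inv(c["K"])@np.array([uv[0],uv[1],1.])); return -Rm.T@t,d
def onz(c,uv,z):
    o,d=ray(c,uv); return (o+d*(z-o[2])/d[2])
def proj(c,P):
    p,_=cv2.projectPoints(np.array(P,float).reshape(-1,3),np.array(c["rvec"],float),np.array(c["tvec"],float),np.array(c["K"]),None); return p.reshape(-1,2)
def crop(P,f,o): return ((P[0]+.5)/f-.5+o[0],(P[1]+.5)/f-.5+o[1])
E
python3 - <<'E'
from h import *
np.set_printoptions(precision=1,suppress=True)
t=cam("top"); s=cam("side")
print("cams",ray(t,(0,0))[0],ray(s,(0,0))[0])
T=lambda P,z:onz(t,crop(P,6,(255,180)),z)
S=lambda P,z:onz(s,crop(P,4,(240,150)),z)
c=[T(p,80) for p in[(97,48),(524,103),(480,490),(45,433)]]
print("box top",np.array(c),np.mean(c,0)); 
for a,b in((3,0),(2,1)): d=c[a if 0 else b]-c[a]; print("yaw x",np.arctan2(d[1],d[0]),np.linalg.norm(d))
for a,b in((1,0),(2,3)): d=c[b]-c[a]; print("yaw y",np.arctan2(-d[0],d[1]),np.linalg.norm(d))
c=[S(p,80) for p in[(42,297),(296,440),(490,270),(258,163)]]
print("box side",np.array(c),np.mean(c,0))
print("grip top T",T((396,320),166)," tab tip",T((326,418),88),T((324,395),88)," knob",[T((300,163),80+z) for z in (30,40,50)])
print("grip top S",S((372,148),166),"tab end",S((388,297),88))
B=lambda P,z:onz(t,crop(P,10,(160,215)),z)
print("cap T",B((207,183),178),"S",onz(s,crop((182,75),5,(200,260)),178))
Y=lambda P,z:onz(t,crop(P,7,(360,215)),z)
print("tray rim outer",[Y(p,86) for p in[(118,60),(482,75),(485,425),(118,420)]])
print("floor",[Y(p,73) for p in[(135,75),(470,95),(470,420),(130,415)]])
print("base top",[Y(p,50) for p in[(92,62),(475,460),(88,445)]])
print("tray side rim",[S(p,86) for p in[(505,50),(685,105),(612,190),(420,125)]])
E
```

```text
cams [ 392.    39.6 1236.6] [236.4 656.3 617.5]
box top [[ 670.5   69.2   80. ]
 [ 641.  -134.4   80. ]
 [ 457.7 -106.8   80. ]
 [ 486.6   94.8   80. ]] [564.  -19.3  80. ]
yaw x -0.13802980043519208 185.6461797247553
yaw x -0.14945463572674195 185.3386088502435
yaw y -0.14380840150810317 205.81569789576062
yaw y -0.14229916883876717 203.69670100610452
box side [[ 666.9   74.4   80. ]
 [ 482.3  104.9   80. ]
 [ 453.   -96.4   80. ]
 [ 632.1 -128.6   80. ]] [558.6 -11.4  80. ]
grip top T [526.7 -62.1 166. ]  tab tip [491.3 -35.7  88. ] [501.9 -35.   88. ]  knob [array([607.4, -25.1, 110. ]), array([605.5, -24.5, 120. ]), array([603.6, -24. , 130. ])]
grip top S [521.3 -53.8 166. ] tab end [490.3 -26.7  88. ]
cap T [529.9 301.  178. ] S [527.7 305.8 178. ]
tray rim outer [array([ 562.5, -227.8,   86. ]), array([ 554.6, -373.8,   86. ]), array([ 415.8, -364.1,   86. ]), array([ 419.5, -219.9,   86. ])]
floor [array([ 558.2, -237.4,   73. ]), array([ 548.3, -372.9,   73. ]), array([ 418.1, -362.9,   73. ]), array([ 421.8, -227.8,   73. ])]
base top [array([ 567.1, -225.3,   50. ]), array([ 402.6, -371.6,   50. ]), array([ 410.6, -215.4,   50. ])]
tray side rim [array([ 548.2, -368.3,   86. ]), array([ 407.5, -358.8,   86. ]), array([ 416.3, -217.5,   86. ]), array([ 556.8, -226.6,   86. ])]
```

```bash
cat >> h.py <<'E'
def go(pos,yaw=None):
    s=arm.sense(); q=R.from_quat(s["orientation"]); p=np.array(s["ee_pos"])
    x=q.as_matrix()[:,0]; y0=np.arctan2(x[1],x[0])
    if yaw is None: yaw=y0
    c,n=np.cos(yaw),np.sin(yaw)
    tgt=R.from_matrix(np.array([[c,n,0],[n,-c,0],[0,0,-1]]))
    d=q.inv().apply(np.array(pos)-p)/1000
    rv=(q.inv()*tgt).as_rotvec(degrees=True)
    print("shift",d.round(4),"rot",rv.round(1),"dist",np.linalg.norm(d).round(3),"| p",p.round(1),"yaw",y0.round(3),"t",s["time_s"],"F",np.round(s["contact_force"],1),"w",round(s["grip_width"],3),"q",np.round(s["joint_pos"],2))
E
python3 - <<'E'
from h import *
go((524,-58,250),-1.15)
E
```

```text
shift [-0.315  -0.4722  0.    ] rot [ 0.   0.1 -4. ] dist 0.568 | p [ 188.9 -516.1  249.6] yaw -1.22 t 0.2 F [-0.2  0.3 -0.5] w 0.996 q [ 1.18  0.31  0.01  1.51 -0.    1.32 -0.03]
```

```bash
python3 -m pendant '[[[-0.039,-0.059,0,0,0,0,-1],[-0.079,-0.118,0,0,0,0,-1],[-0.11,-0.17,0,0,0,-1,-1],[-0.14,-0.22,0,0,0,-2,-1],[-0.17,-0.265,0,0,0,-3,-1],[-0.20,-0.31,0,0,0,-4,-1],[-0.23,-0.35,0,0,0,-4,-1],[-0.26,-0.39,0,0,0,-4,-1]]]'
python3 - <<'E'
from h import *
go((524,-58,250),-1.15)
E
```

```text
time_s: 1.2
ee_pos: [466.4, -136.5, 249.9]
orientation: [0.839, -0.544, -0.001, -0.0]
contact_force: [1.2, -1.4, 0.2]
grip_width: 0.999
shift [-0.0481 -0.0847 -0.    ] rot [ 0.   0.1 -0. ] dist 0.097 | p [ 466.4 -136.5  249.9] yaw -1.15 t 1.2 F [ 1.2 -1.4  0.2] w 0.999 q [ 0.54  0.2  -0.34  1.67  0.07  1.29 -0.96]
```

```bash
python3 -m pendant '[[[-0.024,-0.042,0,0,0,0,-1],[-0.048,-0.085,0,0,0,0,-1],[-0.048,-0.085,0,0,0,0,-1],[-0.048,-0.085,0,0,0,0,-1]]]'
python3 - <<'E'
from h import *
go((524,-58,250),-1.15)
t=cam("top"); s=cam("side")
p=arm.sense()["ee_pos"]
print(proj(s,[p,p+[0,0,-19]]),proj(t,[p,p+[0,0,-19]]))
cv2.imwrite("pics/t1.png",cv2.resize(t["img"][150:290,220:370,::-1],None,fx=4,fy=4,interpolation=cv2.INTER_CUBIC))
cv2.imwrite("pics/s1.png",cv2.resize(s["img"][130:280,230:420,::-1],None,fx=4,fy=4,interpolation=cv2.INTER_CUBIC))
E
```

```text
time_s: 1.7
ee_pos: [523.9, -58.6, 249.6]
orientation: [0.839, -0.544, -0.001, 0.0]
contact_force: [-0.6, -0.5, -0.4]
grip_width: 0.996
shift [-0.0006 -0.0003 -0.0004] rot [ 0.1  0.  -0. ] dist 0.001 | p [523.9 -58.6 249.6] yaw -1.15 t 1.7 F [-0.6 -0.5 -0.4] w 0.996 q [ 0.39  0.29 -0.4   1.56  0.11  1.31 -1.17]
[[336.35829344 152.57561855]
 [335.51529533 160.29397547]] [[322.84910804 229.78242811]
 [322.10096283 230.81770027]]
```

View pics/s1.png

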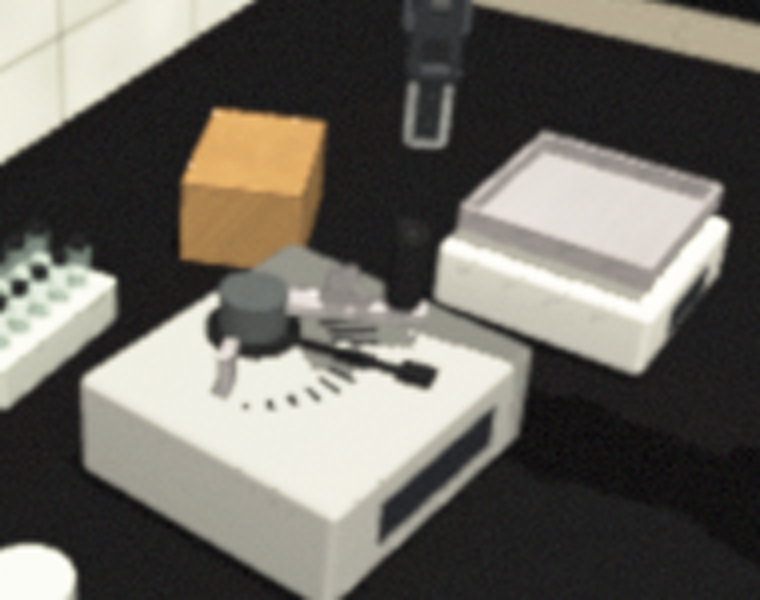

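View pics/t1.png

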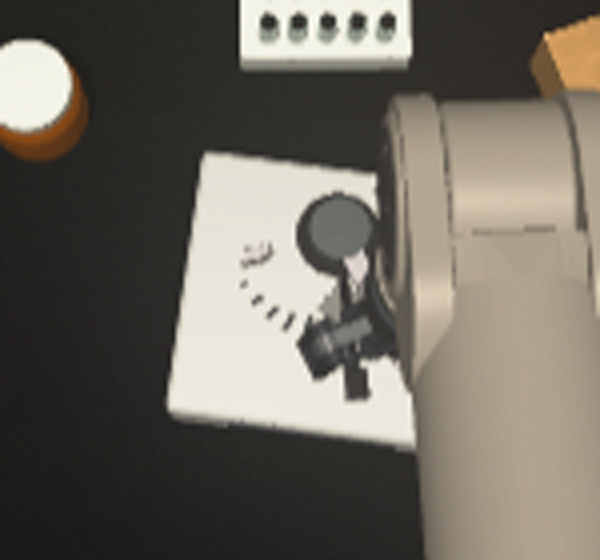

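Run:
```python
from h import *
s=cam("side");p=arm.sense()["ee_pos"]
j=np.array([-.41,.91,0])
for r in(43,57):
  for dz in (-6,-19): 
    a=p+j*r+[0,0,dz]; pp=proj(s,a)[0]; print(r,dz,pp,((pp-[230,130]+.5)*4-.5))
    print((proj(s,[a+[10,0,0],a+[0,10,0],a+[0,0,10]])-pp))
```

```text
43 -6 [335.9695208  163.90898398] [425.37808321 137.13593592]
[[-4.28156572 -1.20646698]
 [-1.98828941  1.85029602]
 [ 0.46772443 -4.22817634]]
43 -19 [335.3710816  169.31880714] [422.98432641 158.77522856]
[[-4.24046921 -1.22354633]
 [-1.97569288  1.88162514]
 [ 0.45938304 -4.15277107]]
57 -6 [335.92875636 166.98544278] [425.21502546 149.44177112]
[[-4.34311466 -1.24004788]
 [-2.01775504  1.90531511]
 [ 0.47426667 -4.26814946]]
57 -19 [335.32208649 172.44515111] [422.78834595 171.28060443]
[[-4.30083338 -1.25732886]
 [-2.00478075  1.9370448 ]
 [ 0.46568719 -4.19093863]]
```

```bash
python3 -m pendant '[[[0,0,0.03,0,0,0,-1],[0,0,0.065,0,0,0,-1],[0,0,0.09,0,0,0,-1],[0,0,0.105,0,0,0,-1],[0,0,0.105,0,0,0,-1],[0,0,0.105,0,0,0,-1]]]'
python3 - <<'E'
from h import *
s=cam("side");t=cam("top")
go((524,-58,145),-1.15)
cv2.imwrite("pics/s2.png",cv2.resize(s["img"][160:260,280:380,::-1],None,fx=6,fy=6,interpolation=cv2.INTER_CUBIC))
cv2.imwrite("pics/t2.png",cv2.resize(t["img"][150:290,220:370,::-1],None,fx=4,fy=4,interpolation=cv2.INTER_CUBIC))
E
```

```text
time_s: 2.6
ee_pos: [524.5, -60.1, 146.0]
orientation: [0.838, -0.545, 0.001, -0.0]
contact_force: [0.2, -1.1, 0.3]
grip_width: 0.997
shift [-0.002  -0.0002  0.0012] rot [-0.1 -0.1 -0.2] dist 0.002 | p [524.6 -59.9 146.2] yaw -1.153 t 2.7 F [-0.4 -0.5 -0.1] w 0.999 q [ 0.38  0.38 -0.38  1.72  0.16  1.08 -1.21]
```

View pics/s2.png

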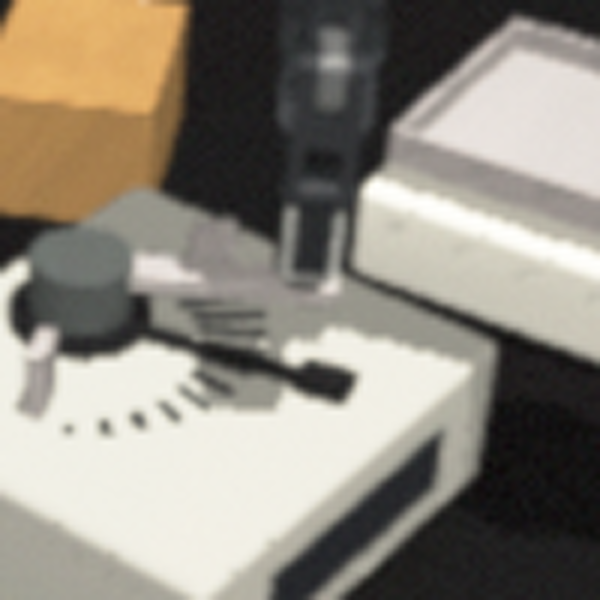

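View pics/t2.png

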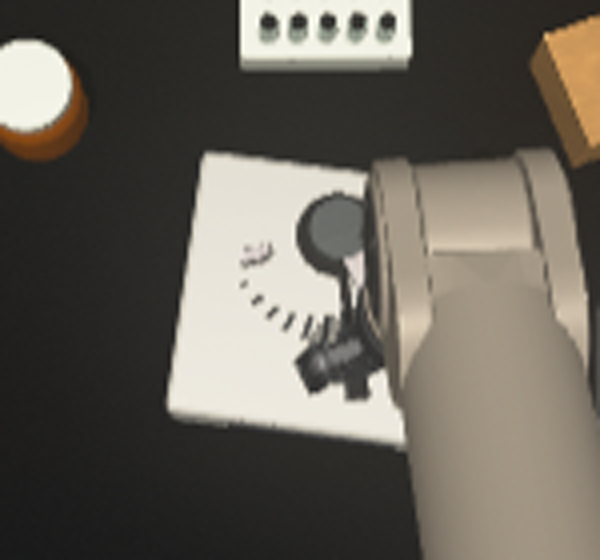

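```bash
python3 -m pendant '[[[0,0,0,0,0,0,0.3],[0,0,0,0,0,0,1],[0,0,0,0,0,0,1],[0,0,0,0,0,0,1],[0,0,0,0,0,0,1],[0,0,0,0,0,0,1]]]'
python3 - <<'E'
from h import *
go((524,-58,145),-1.15)
c=np.array([606,-22]);
E
```

```text
time_s: 3.45
ee_pos: [524.7, -60.1, 146.5]
orientation: [0.838, -0.545, 0.001, -0.0]
contact_force: [-0.9, -1.3, 4.0]
grip_width: 0.286
shift [-0.0022 -0.0002  0.0015] rot [-0.1 -0.1 -0.2] dist 0.003 | p [524.7 -60.1 146.5] yaw -1.154 t 3.45 F [-0.9 -1.3  4. ] w 0.286 q [ 0.38  0.38 -0.38  1.72  0.16  1.08 -1.21]
```

```bash
cat >> h.py <<'E'
def arc(C,phis,rad=90.,yawoff=0.,z=None):
    s=arm.sense(); q=R.from_quat(s["orientation"]); p=np.array(s["ee_pos"]); z=p[2] if z is None else z
    for f in phis:
        t=np.array([C[0]-rad*np.cos(f),C[1]-rad*np.sin(f),z]); yaw=f-np.pi/2+yawoff
        c,n=np.cos(yaw),np.sin(yaw); T=R.from_matrix(np.array([[c,n,0],[n,-c,0],[0,0,-1]]))
        print(round(f,3),(q.inv().apply(t-p)/1000).round(4),(q.inv()*T).as_rotvec(degrees=True).round(1))
E
python3 - <<'E'
from h import *
arc((607,-23),np.linspace(.424,-.9,9)[1:],90.3)
E
```

```text
0.258 [-0.0149 -0.0011 -0.    ] [-0.1 -0.1  9.1]
0.093 [-0.0294 -0.0047 -0.    ] [-0.1 -0.1 18.6]
-0.073 [-0.0431 -0.0106 -0.    ] [-0.1 -0.1 28.1]
-0.238 [-0.0556 -0.0187 -0.    ] [-0.1 -0.  37.5]
-0.404 [-0.0667 -0.0287 -0.0001] [-0.1 -0.  47. ]
-0.569 [-0.0759 -0.0405 -0.    ] [-0.1 -0.  56.5]
-0.735 [-0.0831 -0.0535 -0.    ] [-0.1 -0.  66. ]
-0.9 [-0.088  -0.0676 -0.    ] [-0.1 -0.  75.5]
```

```bash
python3 -m pendant '[[[-0.0149,-0.0011,0,0,0,9,1],[-0.0294,-0.0047,0,0,0,18.5,1],[-0.0431,-0.0106,0,0,0,28,1],[-0.0556,-0.0187,0,0,0,37.5,1],[-0.0667,-0.0287,0,0,0,47,1],[-0.0759,-0.0405,0,0,0,56.5,1],[-0.0831,-0.0535,0,0,0,66,1],[-0.088,-0.0676,0,0,0,75.5,1]]]'
python3 - <<'E'
from h import *
s=cam("side");t=cam("top")
go((524,-58,145))
arc((607,-23),np.linspace(-.9,-1.1,5),90.3)
cv2.imwrite("pics/s3.png",cv2.resize(s["img"][150:280,240:380,::-1],None,fx=5,fy=4.5,interpolation=cv2.INTER_CUBIC))
cv2.imwrite("pics/t3.png",cv2.resize(t["img"][150:290,220:370,::-1],None,fx=4,fy=4,interpolation=cv2.INTER_CUBIC))
E
```

```text
time_s: 4.45
ee_pos: [551.0, 47.0, 146.5]
orientation: [-0.326, 0.945, -0.001, 0.0]
contact_force: [0.1, -2.5, 2.4]
grip_width: 0.286
shift [ 0.0868 -0.0656  0.0017] rot [-0.2 -0.   0. ] dist 0.109 | p [551.3  47.3 146.5] yaw -2.472 t 4.55 F [-2.  -1.4  4.6] w 0.284 q [ 0.01  0.4  -0.17  1.65  0.08  1.09 -2.65]
-0.9 [ 0.0001  0.0006 -0.    ] [-0.2 -0.  -0.1]
-0.95 [-0.0044  0.0005 -0.    ] [-0.2  0.   2.8]
-1.0 [-0.0089  0.0002 -0.    ] [-0.2  0.   5.7]
-1.05 [-0.0134 -0.0004  0.    ] [-0.2  0.   8.5]
-1.1 [-0.0179 -0.0012  0.    ] [-0.2  0.  11.4]
```

View pics/s3.png

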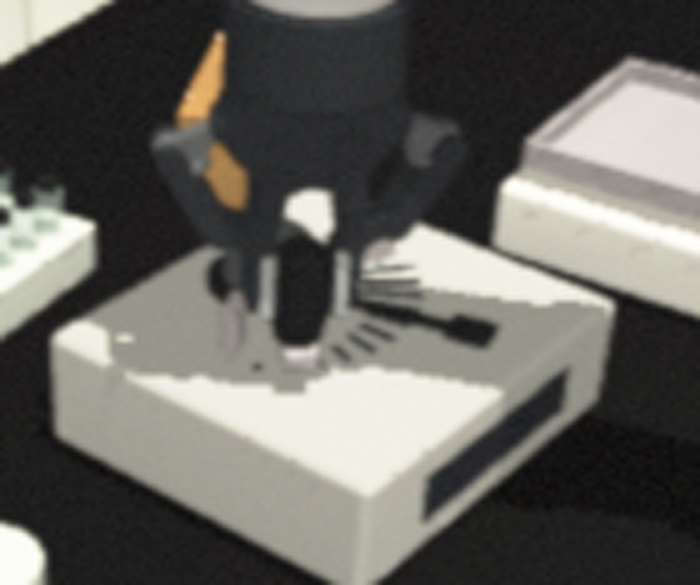

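View pics/t3.png

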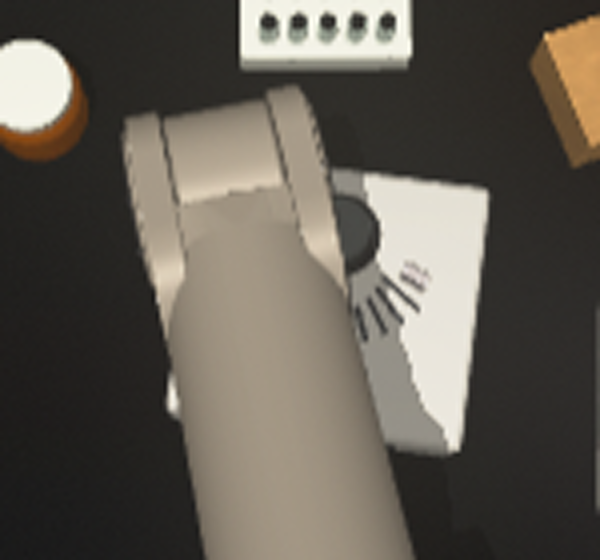

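```bash
python3 -m pendant '[[[-0.0044,0.0005,0,0,0,2.8,1],[-0.0089,0.0002,0,0,0,5.7,1],[-0.0112,0,0,0,0,7,1],[-0.0134,-0.0004,0,0,0,8,1],[-0.0155,-0.0008,0,0,0,8,1],[-0.0155,-0.0008,0,0,0,8,1]]]'
python3 - <<'E'
from h import *
go((524,-58,145))
arc((607,-23),np.linspace(-1.05,-1.25,5),90.3)
E
```

```text
time_s: 5.3
ee_pos: [562.5, 54.8, 146.5]
orientation: [-0.261, 0.965, -0.001, -0.001]
contact_force: [-4.5, -3.8, 5.9]
grip_width: 0.289
shift [ 0.0901 -0.078   0.002 ] rot [-0.1 -0.2  0. ] dist 0.119 | p [562.5  54.8 146.5] yaw -2.613 t 5.3 F [-4.5 -3.8  5.9] w 0.289 q [-0.02  0.43 -0.14  1.62  0.07  1.11 -2.8 ]
-1.05 [ 0.0001  0.0007 -0.    ] [-0.1 -0.2  0.4]
-1.1 [-0.0044  0.0005 -0.    ] [-0.1 -0.2  3.3]
-1.15 [-0.0089  0.0002 -0.    ] [-0.1 -0.2  6.1]
-1.2 [-0.0134 -0.0004 -0.    ] [-0.1 -0.2  9. ]
-1.25 [-0.0178 -0.0013 -0.0001] [-0.1 -0.2 11.9]
```

```bash
python3 -m pendant '[[[-0.003,0.0005,0,0,0,1,1],[-0.006,0.0005,0,0,0,1,1],[-0.006,0.0005,0,0,0,1,1],[-0.006,0.0005,0,0,0,1,1]]]'
python3 - <<'E'
from h import *
go((524,-58,145))
E
```

```text
time_s: 5.8
ee_pos: [565.0, 56.1, 146.5]
orientation: [-0.251, 0.968, -0.002, -0.004]
contact_force: [-8.5, -4.3, 8.6]
grip_width: 0.289
shift [ 0.0912 -0.0799  0.0024] rot [-0.1 -0.5  0. ] dist 0.121 | p [565.   56.1 146.5] yaw -2.635 t 5.8 F [-8.5 -4.3  8.6] w 0.289 q [-0.03  0.43 -0.14  1.6   0.07  1.12 -2.82]
```

```bash
python3 -m pendant '[[[-0.005,0.0005,0,0,0.5,1,1],[-0.010,0.0005,0,0,0.5,1,1],[-0.010,0.0005,0,0,0.5,1,1],[-0.010,0.0005,0,0,0.5,1,1]]]'
python3 - <<'E'
from h import *
go((524,-58,145))
s=cam("side")
cv2.imwrite("pics/s4.png",cv2.resize(s["img"][170:250,260:360,::-1],None,fx=7,fy=7,interpolation=cv2.INTER_CUBIC))
E
```

```text
time_s: 6.3
ee_pos: [566.4, 57.2, 146.2]
orientation: [-0.241, 0.97, -0.004, -0.017]
contact_force: [-20.1, -9.0, 15.0]
grip_width: 0.288
shift [ 0.0913 -0.0819  0.0043] rot [ 0. -2. -0.] dist 0.123 | p [566.4  57.2 146.2] yaw -2.654 t 6.3 F [-20.1  -9.   15. ] w 0.288 q [-0.04  0.45 -0.13  1.58  0.07  1.15 -2.85]
```

View pics/s4.png

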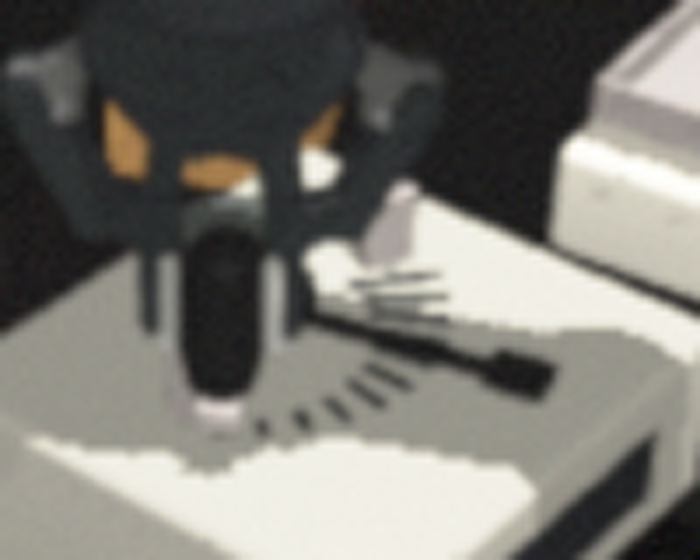

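```bash
python3 -m pendant '[[[0.006,0,0,0,-1.5,0,1],[0.006,0,0,0,-1.5,0,1],[0.006,0,0,0,-1.5,0,-1],[0.006,0,0,0,-1.5,0,-1],[0.006,0,0,0,-1.5,0,-1],[0.006,0,0,0,-1.5,0,-1]]]'
python3 - <<'E'
from h import *
go((565,56,250))
s=cam("side")
cv2.imwrite("pics/s5.png",cv2.resize(s["img"][170:250,260:360,::-1],None,fx=7,fy=7,interpolation=cv2.INTER_CUBIC))
E
```

```text
time_s: 7.1
ee_pos: [561.0, 54.5, 146.3]
orientation: [-0.241, 0.97, -0.001, -0.004]
contact_force: [1.0, 0.1, 0.1]
grip_width: 0.994
shift [-0.0033 -0.0005 -0.1038] rot [ 0.1 -0.5 -0. ] dist 0.104 | p [561.   54.5 146.3] yaw -2.654 t 7.1 F [1.  0.1 0.1] w 0.994 q [-0.03  0.43 -0.13  1.61  0.06  1.11 -2.84]
```

View pics/s5.png

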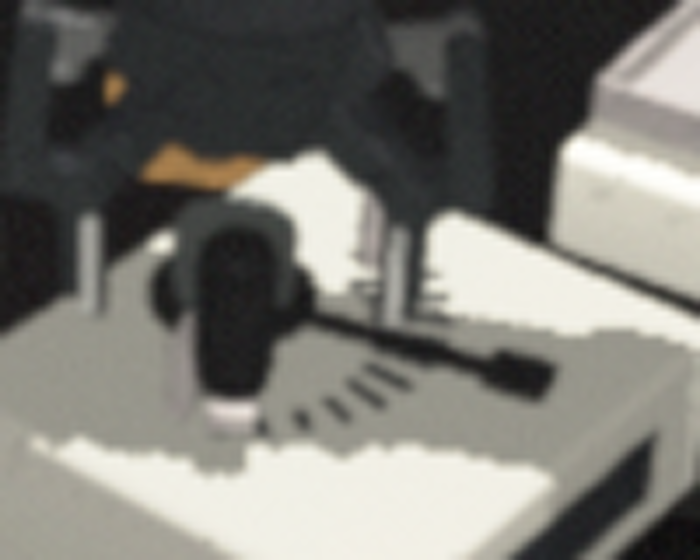

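```bash
python3 -m pendant '[[[0,0,0,0,0,0,1],[0,0,0,0,0,0,1],[0,0,0,0,0,0,1],[-0.005,0,0,0,0,0,1],[-0.011,0,0,0,0,0,1],[-0.013,0,0,0,0,0,1],[-0.014,0,0,0,0,0,1],[-0.014,0,0,0,0,0,1]]]'
python3 - <<'E'
from h import *
go((565,56,250))
E
```

```text
time_s: 8.15
ee_pos: [566.1, 57.6, 146.3]
orientation: [-0.239, 0.971, -0.001, -0.013]
contact_force: [-18.6, -6.1, 15.1]
grip_width: 0.285
shift [ 0.0045 -0.0005 -0.1036] rot [ 0.2 -1.5 -0. ] dist 0.104 | p [566.1  57.6 146.3] yaw -2.659 t 8.15 F [-18.6  -6.1  15.1] w 0.285 q [-0.04  0.45 -0.13  1.58  0.07  1.14 -2.85]
```

```bash
python3 -m pendant '[[[-0.006,0,0,0,0,0,-1],[-0.006,0,0,0,0,0,-1],[-0.004,0,0,0,0,0,-1],[-0.002,0,0,0,0,0,-1],[-0.002,0,0,0,0,0,-1]]]'
python3 - <<'E'
from h import *
go((565,56,250))
s=cam("side")
cv2.imwrite("pics/s6.png",cv2.resize(s["img"][170:250,260:360,::-1],None,fx=7,fy=7,interpolation=cv2.INTER_CUBIC))
E
```

```text
time_s: 8.78
ee_pos: [567.9, 58.4, 146.3]
orientation: [-0.239, 0.971, -0.001, -0.013]
contact_force: [0.0, -0.4, 0.6]
grip_width: 0.998
shift [ 0.0064 -0.0004 -0.1036] rot [ 0.2 -1.5 -0. ] dist 0.104 | p [567.9  58.4 146.3] yaw -2.659 t 8.775 F [ 0.  -0.4  0.6] w 0.998 q [-0.04  0.45 -0.13  1.58  0.07  1.14 -2.85]
```

View pics/s6.png

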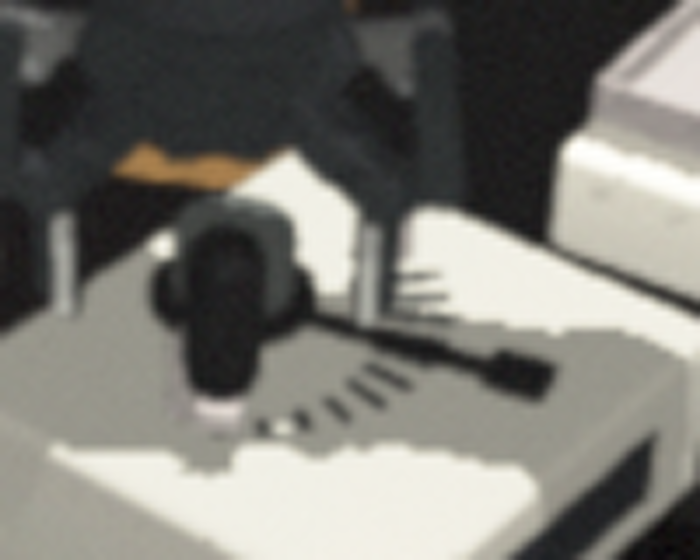

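```bash
python3 -m pendant '[[[0,0,-0.03,0,0,0,-1],[0,0,-0.07,0,0,0,-1],[0,0,-0.104,0,-1.5,0,-1],[0,0,-0.104,0,-1.5,0,-1]]]'
python3 - <<'E'
from h import *
go((529.3,302.5,250),-1.6)
E
```

```text
time_s: 9.32
ee_pos: [572.5, 59.5, 254.0]
orientation: [-0.239, 0.971, 0.001, 0.003]
contact_force: [-0.9, 0.5, -0.8]
grip_width: 0.998
shift [-0.0745  0.2353  0.0048] rot [ -0.2   0.4 -60.7] dist 0.247 | p [572.5  59.5 254. ] yaw -2.659 t 9.325 F [-0.9  0.5 -0.8] w 0.998 q [-0.03  0.36 -0.14  1.43  0.05  1.34 -2.83]
```

```bash
python3 -m pendant '[[[-0.012,0.039,0,0,0,-10,-1],[-0.025,0.078,0,0,0,-20,-1],[-0.037,0.118,0,0,0,-30,-1],[-0.05,0.157,0,0,0,-40,-1],[-0.062,0.196,0.003,0,0,-50,-1],[-0.0745,0.235,0.004,0,0,-60,-1],[-0.0745,0.235,0.004,0,0,-60,-1],[-0.0745,0.235,0.004,0,0,-60,-1]]]'
python3 - <<'E'
from h import *
go((529.3,302.5,250),-1.6)
t=cam("top"); s=cam("side")
p=arm.sense()["ee_pos"]; print(proj(s,[p,p-[0,0,19]]),proj(t,[p]))
cv2.imwrite("pics/t7.png",cv2.resize(t["img"][120:300,150:350,::-1],None,fx=3,fy=3,interpolation=cv2.INTER_CUBIC))
cv2.imwrite("pics/s7.png",cv2.resize(s["img"][200:380,160:320,::-1],None,fx=3.3,fy=3.3,interpolation=cv2.INTER_CUBIC))
E
```

```text
time_s: 10.32
ee_pos: [529.4, 301.3, 249.5]
orientation: [-0.692, 0.722, -0.001, 0.002]
contact_force: [-0.3, -0.8, 0.2]
grip_width: 0.998
shift [-0.0011  0.0001 -0.0005] rot [-0.2  0.1 -0.7] dist 0.001 | p [529.4 301.3 249.5] yaw -1.613 t 10.325 F [-0.3 -0.8  0.2] w 0.998 q [-0.28  0.46 -0.41  1.33  0.18  1.38 -2.29]
[[234.61749275 237.61682714]
 [235.23062593 247.13028056]] [[173.26871373 228.94158108]]
```

View pics/t7.png

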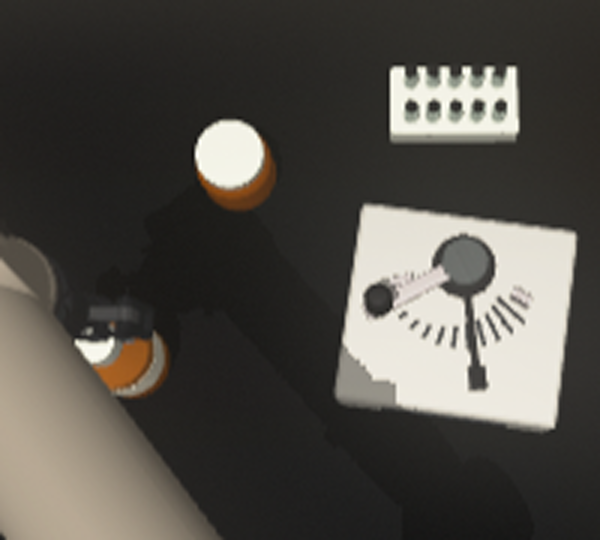

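View pics/s7.png

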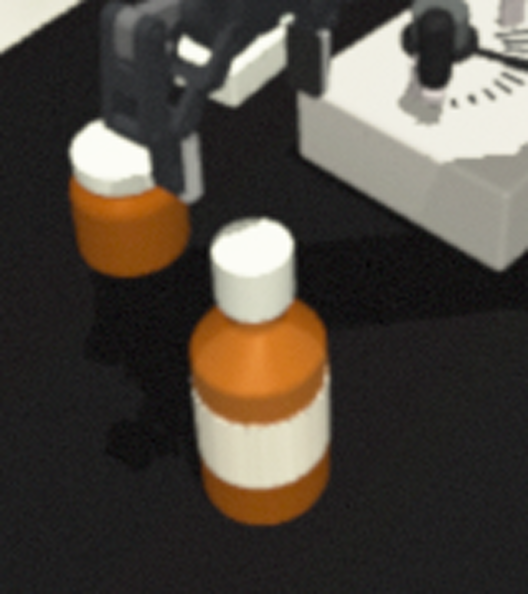

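```bash
python3 - <<'E'
from h import *
s=cam("side");print(proj(s,[[529.3,302.5,178],[529.3,302.5,0]]))
E
python3 -m pendant '[[[-0.0005,0,0.03,0,0,0,-1],[-0.001,0,0.06,0,0,0,-1],[-0.001,0,0.082,0,0,0,-1],[-0.001,0,0.092,0,0,0,-1],[-0.001,0,0.092,0,0,0,-1]]]'
python3 - <<'E'
from h import *
go((529.3,302.5,158),-1.6)
s=cam("side")
cv2.imwrite("pics/s8.png",cv2.resize(s["img"][200:380,160:320,::-1],None,fx=3.3,fy=3.3,interpolation=cv2.INTER_CUBIC))
E
```

```text
[[236.43830943 273.00686244]
 [240.91830468 341.5347561 ]]
time_s: 11.1
ee_pos: [530.9, 300.7, 158.0]
orientation: [-0.691, 0.723, -0.001, 0.003]
contact_force: [0.7, 0.2, 1.4]
grip_width: 1.0
shift [-0.0017  0.0017  0.    ] rot [-0.3  0.1 -0.9] dist 0.002 | p [530.9 300.7 158. ] yaw -1.616 t 11.1 F [0.7 0.2 1.4] w 1.0 q [-0.28  0.52 -0.39  1.47  0.21  1.19 -2.32]
```

View pics/s8.png

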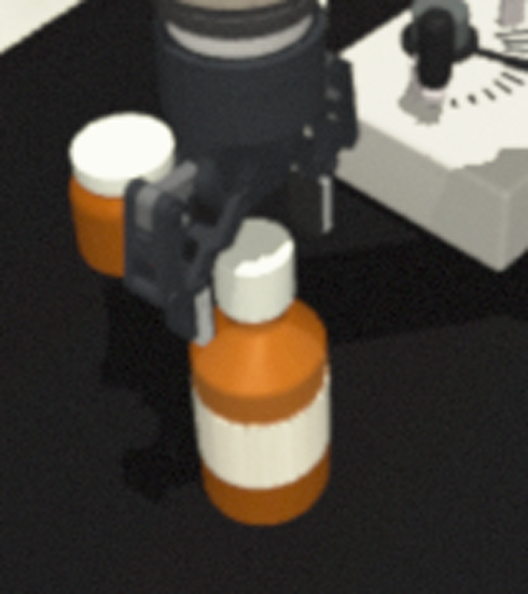

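```bash
python3 -m pendant '[[[-0.0045,0,0,0,0,0,-1],[-0.0045,0,0,0,0,0,0.2],[-0.0045,0,0,0,0,0,0.2],[-0.0045,0,0,0,0,0,0.2]]]'
python3 - <<'E'
from h import *
go((529.3,304,158),-1.6)
s=cam("side")
cv2.imwrite("pics/s9.png",cv2.resize(s["img"][230:330,190:290,::-1],None,fx=6,fy=6,interpolation=cv2.INTER_CUBIC))
E
```

```text
time_s: 11.65
ee_pos: [531.9, 305.2, 159.5]
orientation: [-0.691, 0.723, -0.002, 0.003]
contact_force: [0.0, -1.4, 2.0]
grip_width: 0.451
shift [0.0013 0.0026 0.0015] rot [-0.4  0.1 -0.9] dist 0.003 | p [531.9 305.2 159.5] yaw -1.616 t 11.65 F [ 0.  -1.4  2. ] w 0.451 q [-0.29  0.53 -0.39  1.46  0.21  1.19 -2.33]
```

View pics/s9.png

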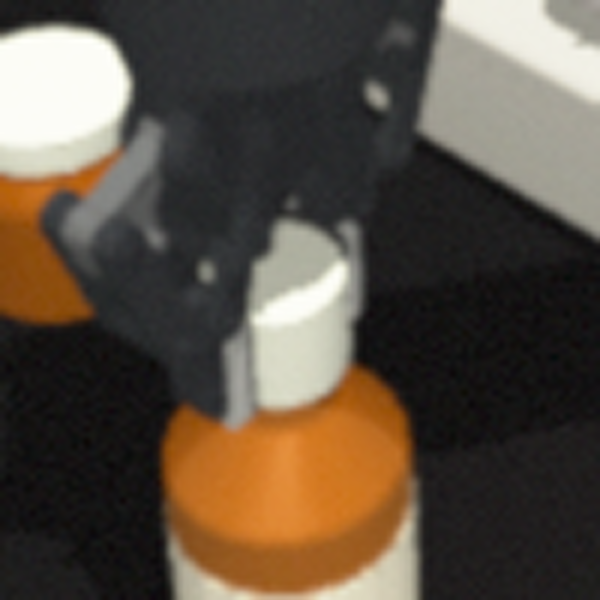

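```bash
python3 -m pendant '[[[0,0,0,0,0,0,1],[0,0,0,0,0,0,1],[0,0,0,0,0,0,1],[0,0,-0.005,0,0,0,1],[0,0,-0.015,0,0,0,1],[0,0,-0.025,0,0,0,1],[0,0,-0.025,0,0,0,1]]]'
python3 - <<'E'
from h import *
go((529.3,304,370),-1.6)
s=cam("side")
cv2.imwrite("pics/s10.png",cv2.resize(s["img"][200:380,160:320,::-1],None,fx=3.3,fy=3.3,interpolation=cv2.INTER_CUBIC))
E
```

```text
time_s: 12.58
ee_pos: [532.4, 305.8, 185.9]
orientation: [-0.691, 0.723, -0.002, 0.005]
contact_force: [0.4, 0.0, -4.6]
grip_width: 0.45
shift [ 0.0012  0.0013 -0.1841] rot [-0.5  0.3 -0.9] dist 0.184 | p [532.4 305.8 185.9] yaw -1.616 t 12.575 F [ 0.4  0.  -4.6] w 0.45 q [-0.29  0.51 -0.4   1.42  0.2   1.24 -2.32]
```

View pics/s10.png

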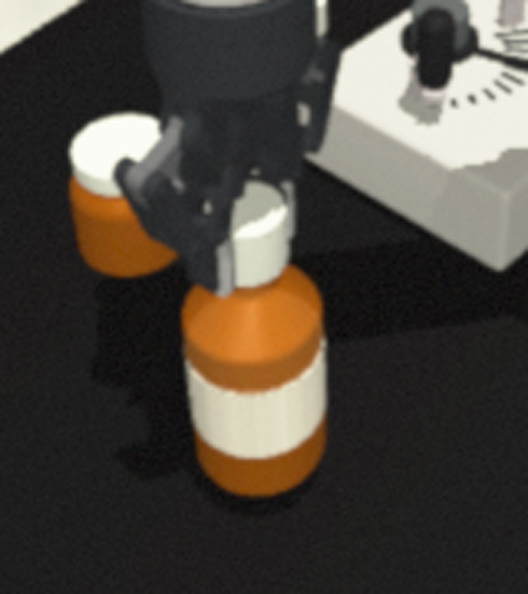

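```bash
python3 -m pendant '[[[0,0,-0.03,0,0,0,1],[0,0,-0.07,0,0,0,1],[0,0,-0.11,0,0,0,1],[0,0,-0.15,0,0,0,1],[0,0,-0.175,0,0,0,1],[0,0,-0.184,0,0,0,1],[0,0,-0.184,0,0,0,1]]]'
python3 - <<'E'
from h import *
go((487,-293,370),-1.6)
E
```

```text
time_s: 13.5
ee_pos: [530.4, 304.9, 368.7]
orientation: [-0.691, 0.723, -0.002, 0.004]
contact_force: [0.6, -0.1, -5.5]
grip_width: 0.453
shift [ 0.5993  0.0161 -0.0033] rot [-0.5  0.2 -0.9] dist 0.6 | p [530.4 304.9 368.7] yaw -1.616 t 13.5 F [ 0.6 -0.1 -5.5] w 0.453 q [-0.31  0.45 -0.41  1.06  0.18  1.65 -2.28]
```

```bash
python3 -m pendant '[[[0.015,0,0,0,0,0,1],[0.045,0.001,0,0,0,0,1],[0.085,0.002,0,0,0,0,1],[0.13,0.003,0,0,0,0,1],[0.175,0.005,0,0,0,0,1],[0.22,0.006,0,0,0,0,1],[0.265,0.007,0,0,0,0,1],[0.31,0.008,0,0,0,0,1]]]' && python3 -m pendant '[[[0.045,0.001,0,0,0,0,1],[0.09,0.002,0,0,0,0,1],[0.135,0.004,0,0,0,0,1],[0.18,0.005,0,0,0,0,1],[0.22,0.006,0,0,0,0,1],[0.25,0.007,0,0,0,0,1],[0.27,0.007,0,0,0,0,1],[0.28,0.008,0,0,0,0,1]]]'
python3 - <<'E'
from h import *
go((487,-293,370),-1.6)
E
```

```text
time_s: 14.5
ee_pos: [506.8, -7.3, 366.3]
orientation: [-0.69, 0.724, -0.001, 0.003]
contact_force: [0.6, -0.2, -5.2]
grip_width: 0.45
time_s: 15.5
ee_pos: [484.6, -287.7, 364.8]
orientation: [-0.69, 0.724, -0.0, 0.002]
contact_force: [0.0, -0.4, -5.4]
grip_width: 0.452
shift [ 0.0052 -0.0027 -0.0052] rot [-0.2  0.2 -1.1] dist 0.008 | p [ 484.6 -287.7  364.8] yaw -1.62 t 15.5 F [ 0.  -0.4 -5.4] w 0.452 q [ 0.58  0.31 -0.1   1.23  0.03  1.6  -1.14]
```

```bash
python3 -m pendant '[[[0.003,-0.002,0.03,0,0,0,1],[0.005,-0.003,0.06,0,0,0,1],[0.005,-0.003,0.085,0,0,0,1],[0.005,-0.003,0.1,0,0,0,1],[0.005,-0.003,0.108,0,0,0,1],[0.005,-0.003,0.108,0,0,0,1]]]'
python3 - <<'E'
from h import *
go((487,-293,240),-1.6)
s=cam("side");t=cam("top")
p=arm.sense()["ee_pos"];b=p-[0,0,160]
print(b,proj(s,[b,[487,-293,73],[487-66,-293-66,73]]))
cv2.imwrite("pics/s11.png",cv2.resize(s["img"][110:230,310:430,::-1],None,fx=5,fy=5,interpolation=cv2.INTER_CUBIC))
cv2.imwrite("pics/t11.png",cv2.resize(t["img"][180:310,340:480,::-1],None,fx=4.5,fy=4.5,interpolation=cv2.INTER_CUBIC))
E
```

```text
time_s: 16.25
ee_pos: [487.9, -292.2, 256.8]
orientation: [-0.69, 0.724, -0.0, 0.002]
contact_force: [-0.1, 0.2, -5.4]
grip_width: 0.452
shift [0.0009 0.0009 0.0168] rot [-0.2  0.2 -1.1] dist 0.017 | p [ 487.9 -292.2  256.8] yaw -1.619 t 16.25 F [-0.1  0.2 -5.4] w 0.452 q [ 0.58  0.35 -0.1   1.44  0.03  1.35 -1.13]
[ 488.40440234 -292.72673187   97.91813918] [[376.80180178 174.06592121]
 [375.92475994 181.77867191]
 [405.35674647 178.48131956]]
```

View pics/s11.png

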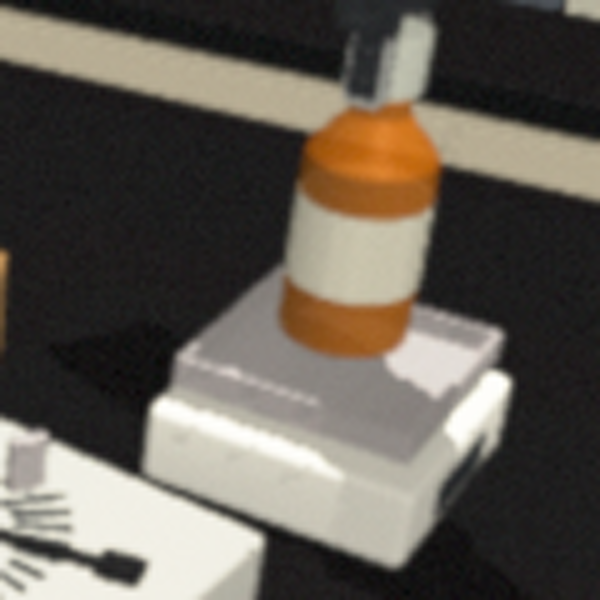

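View pics/t11.png

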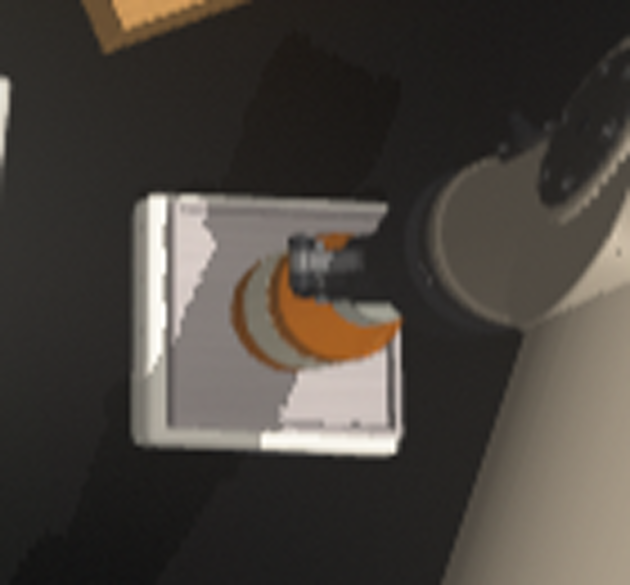

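Run:
```python
from h import *
s=cam("side");t=cam("top")
b=np.array([488.4,-292.7,98])
for h in (0,20,54,108,161,178):
  ring=[b+[36*np.cos(a),36*np.sin(a),h] for a in np.linspace(0,6.28,60)]
  q=(proj(s,ring)-[310,110]+.5)*5; m=(proj(s,[b+[0,0,h]])-[310,110]+.5)*5; print(h,m[0],"ring x",q[:,0].min(),q[:,0].max(),"y",q[:,1].max())
  q=(proj(t,ring)-[340,180]+.5)*4.5; print("   top",q.min(0),q.max(0))
print((proj(s,[[487,-293,86],[487-70,-293-70,86]])-[310,110]+.5)*5)
```

```text
0 [336.5232866  322.72423578] ring x 272.1839672172396 401.53598331044947 y 354.69364414779534
   top [224.32966848 253.41393578] [342.01734014 371.08012138]
20 [342.18820204 291.43097693] ring x 277.1439014264692 407.9309778848352 y 322.842216266465
   top [232.79767212 249.47104791] [352.55804483 369.17055795]
54 [352.09660759 236.69647953] ring x 285.81778300351516 419.11873318995134 y 267.0854469844504
   top [247.89723576 242.44223522] [371.35392497 365.76450994]
108 [368.59593559 145.55341711] ring x 300.25729747952425 437.75514122374545 y 174.1100370772716
   top [273.88826059 230.34909503] [403.70870984 359.89850721]
161 [385.77237918  50.66993634] ring x 315.2839508065591 457.1653029778267 y 77.14592850127389
   top [302.13496696 217.21448816] [438.87326754 353.51890452]
178 [391.50264677  19.01566919] ring x 320.2957876840196 463.64279431439115 y 44.75817956176705
   top [311.84221134 212.70259475] [450.96379137 351.3254096 ]
[[335.71684554 341.64169038]
 [492.58947761 324.42968909]]
```

```bash
python3 -m pendant '[[[0.0005,0.001,0.006,0,0,0,1],[0.0005,0.001,0.012,0,0,0,1],[0.0005,0.001,0.016,0,0,0,1],[0.0005,0.001,0.019,0,0,0,1],[0.0005,0.001,0.019,0,0,0,1]]]'
python3 - <<'E'
from h import *
go((487,-292.5,233),-1.6)
E
```

```text
time_s: 17.08
ee_pos: [487.3, -293.1, 238.5]
orientation: [-0.69, 0.724, -0.001, 0.003]
contact_force: [0.0, 0.3, -6.3]
grip_width: 0.453
shift [-0.0006  0.0003  0.0055] rot [-0.3  0.1 -1.1] dist 0.006 | p [ 487.3 -293.1  238.5] yaw -1.62 t 17.075 F [ 0.   0.3 -6.3] w 0.453 q [ 0.59  0.36 -0.1   1.48  0.03  1.3  -1.13]
```

```bash
python3 -m pendant '[[[0,0,0.001,0,0,0,1],[0,0,0.002,0,0,0,1],[0,0,0.003,0,0,0,1],[0,0,0.0035,0,0,0,1],[0,0,0.0035,0,0,0,1]]]'; python3 -m pendant '[[[0,0,0.001,0,0,0,1],[0,0,0.0018,0,0,0,1],[0,0,0.0018,0,0,0,1]]]'
```

```text
time_s: 17.7
ee_pos: [487.2, -293.1, 235.0]
orientation: [-0.69, 0.724, -0.001, 0.003]
contact_force: [-0.1, -0.1, -4.8]
grip_width: 0.451
time_s: 18.08
ee_pos: [487.2, -293.1, 233.1]
orientation: [-0.69, 0.724, -0.001, 0.003]
contact_force: [-1.2, 0.4, -5.8]
grip_width: 0.45
```

```bash
python3 -m pendant '[[[0,0,0.001,0,0,0,1],[0,0,0.0015,0,0,0,1],[0,0,0.0015,0,0,0,1]]]'
python3 - <<'E'
from h import *
s=cam("side")
cv2.imwrite("pics/s12.png",cv2.resize(s["img"][110:230,310:430,::-1],None,fx=5,fy=5,interpolation=cv2.INTER_CUBIC))
E
```

```text
time_s: 18.45
ee_pos: [487.2, -293.1, 231.6]
orientation: [-0.69, 0.724, -0.001, 0.003]
contact_force: [-0.2, 0.9, -4.8]
grip_width: 0.446
```

View pics/s12.png

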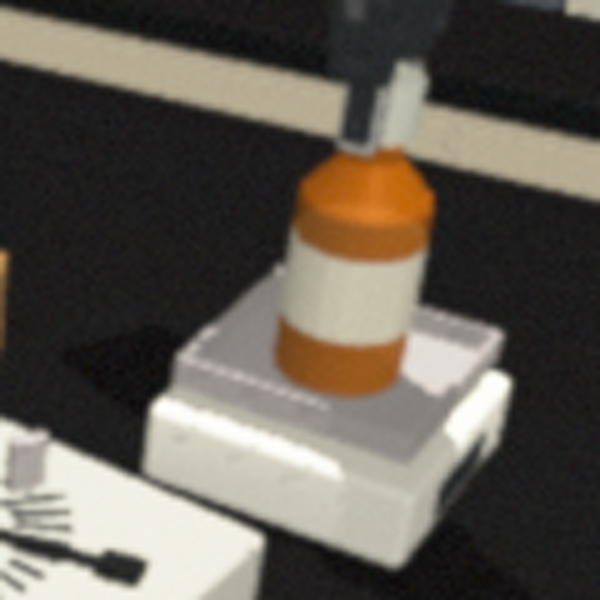

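```bash
python3 -m pendant '[[[0,0,0.0008,0,0,0,1],[0,0,0.0015,0,0,0,1],[0,0,0.0015,0,0,0,1]]]'; python3 -m pendant '[[[0,0,0.0008,0,0,0,1],[0,0,0.0015,0,0,0,1],[0,0,0.0015,0,0,0,1]]]'
```

```text
time_s: 18.88
ee_pos: [487.6, -293.2, 231.5]
orientation: [-0.69, 0.724, -0.002, 0.003]
contact_force: [-2.5, 0.6, 3.7]
grip_width: 0.449
time_s: 19.25
ee_pos: [487.9, -293.3, 231.5]
orientation: [-0.69, 0.724, -0.002, 0.003]
contact_force: [-2.5, 0.8, 7.2]
grip_width: 0.451
```

```bash
python3 -m pendant '[[[0,0,0,0,0,0,1],[0,0,0,0,0,0,0.0],[0,0,0,0,0,0,-0.4],[0,0,0,0,0,0,-1],[0,0,0,0,0,0,-1],[0,0,0,0,0,0,-1]]]'
python3 - <<'E'
from h import *
go((487,-293,370),-1.6)
s=cam("side")
cv2.imwrite("pics/s13.png",cv2.resize(s["img"][90:230,310:430,::-1],None,fx=4,fy=4,interpolation=cv2.INTER_CUBIC))
E
```

```text
time_s: 20.0
ee_pos: [488.0, -293.3, 231.5]
orientation: [-0.69, 0.724, -0.003, 0.003]
contact_force: [-0.3, 0.1, 0.7]
grip_width: 1.003
shift [-4.000e-04 -1.000e-04 -1.385e-01] rot [-0.5  0.1 -1.1] dist 0.139 | p [ 488.  -293.3  231.5] yaw -1.62 t 20.0 F [-0.3  0.1  0.7] w 1.003 q [ 0.59  0.36 -0.1   1.49  0.03  1.28 -1.13]
```

View pics/s13.png

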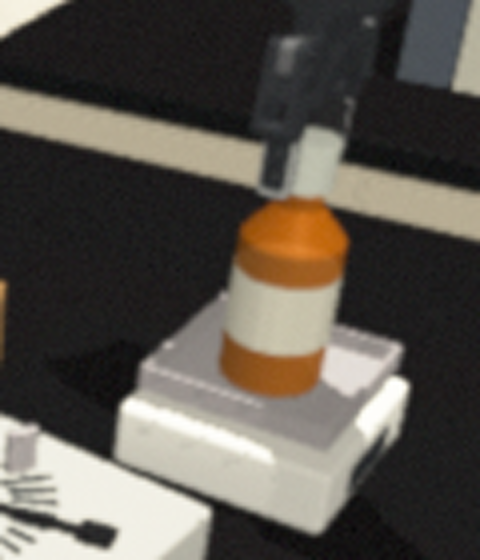

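Bottle stands released. Lift clear and look from above.

```bash
python3 -m pendant '[[[0,0,-0.01,0,0,0,-1],[0,0,-0.04,0,0,0,-1],[0,0,-0.08,0,0,0,-1],[0,0,-0.11,0,0,0,-1],[0,0,-0.11,0,0,0,-1]]]'
python3 - <<'E'
from h import *
go((566,57,300),-2.659)
E
```

```text
time_s: 20.68
ee_pos: [488.5, -294.1, 345.4]
orientation: [-0.69, 0.724, -0.006, 0.004]
contact_force: [-0.4, -0.3, -1.0]
grip_width: 1.001
shift [-0.3546 -0.0596  0.0454] rot [-0.9  0.3 59.5] dist 0.362 | p [ 488.5 -294.1  345.4] yaw -1.62 t 20.675 F [-0.4 -0.3 -1. ] w 1.001 q [ 0.58  0.32 -0.09  1.27  0.03  1.54 -1.13]
```

```bash
python3 -m pendant '[[[-0.044,-0.007,0,0,0,7.5,-1],[-0.088,-0.015,0,0,0,15,-1],[-0.133,-0.022,0,0,0,22.5,-1],[-0.177,-0.03,0,0,0,30,-1],[-0.22,-0.037,0,0,0,37.5,-1],[-0.265,-0.045,0.01,0,0,45,-1],[-0.31,-0.052,0.03,0,0,52.5,-1],[-0.354,-0.06,0.045,0,0,58,-1]]]'
python3 - <<'E'
from h import *
go((566,57,250),-2.62)
t=cam("top");s=cam("side")
cv2.imwrite("pics/t14.png",cv2.resize(t["img"][180:310,340:480,::-1],None,fx=4.5,fy=4.5,interpolation=cv2.INTER_CUBIC))
cv2.imwrite("pics/s14.png",cv2.resize(s["img"][130:280,240:430,::-1],None,fx=4,fy=4,interpolation=cv2.INTER_CUBIC))
E
```

```text
time_s: 21.68
ee_pos: [565.8, 57.7, 298.7]
orientation: [-0.25, 0.968, -0.003, 0.006]
contact_force: [1.2, -0.1, 0.3]
grip_width: 1.0
shift [ 0.0007 -0.0003  0.0487] rot [-0.5  0.5 -0.9] dist 0.049 | p [565.8  57.7 298.7] yaw -2.635 t 21.675 F [ 1.2 -0.1  0.3] w 1.0 q [-0.03  0.33 -0.15  1.37  0.05  1.43 -2.81]
```

View pics/t14.png

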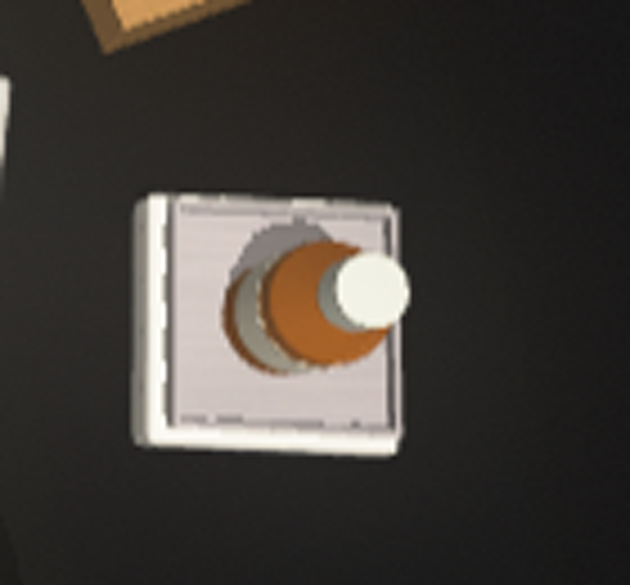

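View pics/s14.png

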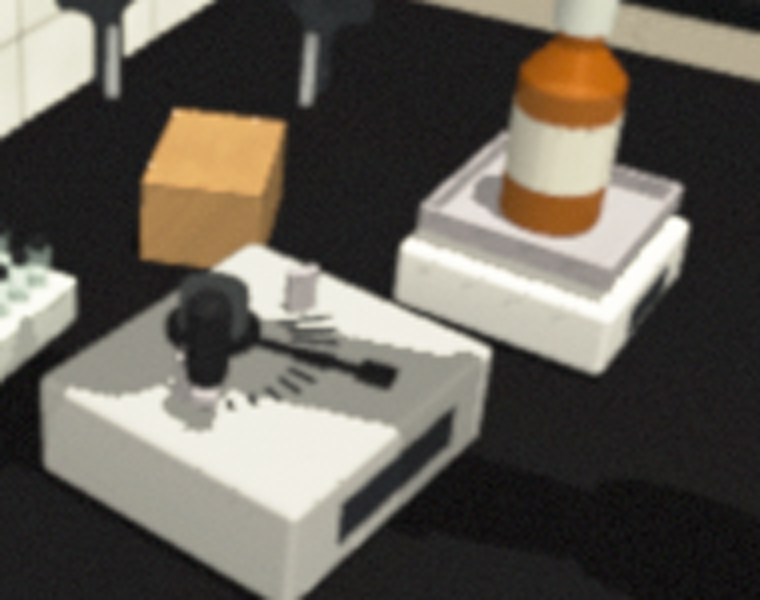

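```bash
python3 -m pendant '[[[0,0,0.04,-0.5,0.5,0,-1],[0,0,0.08,-0.5,0.5,0,-1],[0,0,0.12,-0.5,0.5,0,-1],[0,0,0.145,-0.5,0.5,0,-1],[0,0,0.153,-0.5,0.5,0,-1],[0,0,0.153,-0.5,0.5,0,-1]]]'
python3 - <<'E'
from h import *
go((565,56.5,146),-2.659)
s=cam("side")
cv2.imwrite("pics/s15.png",cv2.resize(s["img"][170:250,260:360,::-1],None,fx=7,fy=7,interpolation=cv2.INTER_CUBIC))
E
```

```text
time_s: 22.52
ee_pos: [565.8, 64.3, 143.9]
orientation: [-0.257, 0.966, 0.003, -0.001]
contact_force: [0.1, -0.2, 0.5]
grip_width: 0.999
shift [ 0.0045 -0.0064 -0.0022] rot [ 0.4 -0.1  2.1] dist 0.008 | p [565.8  64.3 143.9] yaw -2.622 t 22.525 F [ 0.1 -0.2  0.5] w 0.999 q [-0.03  0.44 -0.15  1.61  0.07  1.11 -2.82]
```

View pics/s15.png

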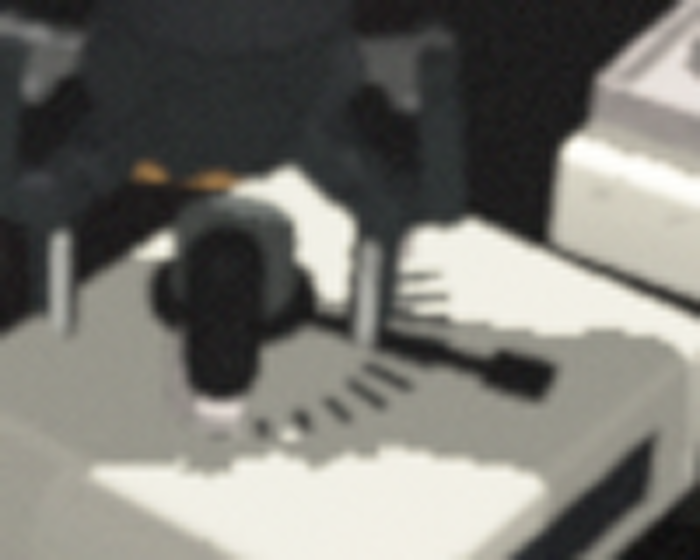

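```bash
python3 -m pendant '[[[0.0045,-0.006,-0.002,0.4,0,0,-1],[0.0045,-0.006,-0.002,0.4,0,0,0.2],[0.0045,-0.006,-0.002,0.4,0,0,1],[0.0045,-0.006,-0.002,0.4,0,0,1],[0.0045,-0.006,-0.002,0.4,0,0,1],[0.0045,-0.006,-0.002,0.4,0,0,1]]]'
python3 - <<'E'
from h import *
go((565,56.5,146),-2.659)
arc((607,-23),np.linspace(-1.085,-.1,9)[1:],90)
E
```

```text
time_s: 23.32
ee_pos: [565.6, 57.4, 147.1]
orientation: [-0.257, 0.966, -0.001, 0.001]
contact_force: [-0.7, 0.6, 2.0]
grip_width: 0.285
shift [ 0.001  -0.0004  0.0011] rot [-0.1  0.1  2.2] dist 0.002 | p [565.6  57.4 147.1] yaw -2.621 t 23.325 F [-0.7  0.6  2. ] w 0.285 q [-0.02  0.43 -0.15  1.61  0.07  1.11 -2.81]
-0.962 [ 0.012  -0.0007 -0.    ] [-0.1  0.1 -5.1]
-0.839 [ 0.023  -0.0023 -0.    ] [ -0.1   0.1 -12.1]
-0.716 [ 0.0337 -0.0053 -0.    ] [ -0.1   0.1 -19.2]
-0.592 [ 0.0439 -0.0096 -0.    ] [ -0.1   0.  -26.2]
-0.469 [ 0.0535 -0.0151 -0.    ] [ -0.1   0.  -33.3]
-0.346 [ 0.0624 -0.0217 -0.    ] [ -0.1   0.  -40.3]
-0.223 [ 0.0703 -0.0294 -0.    ] [ -0.1   0.  -47.4]
-0.1 [ 0.0773 -0.038  -0.    ] [ -0.1   0.  -54.4]
```

```bash
python3 -m pendant '[[[0.012,-0.0007,0,0,0,-5,1],[0.023,-0.0023,0,0,0,-12,1],[0.0337,-0.0053,0,0,0,-19,1],[0.0439,-0.0096,0,0,0,-26,1],[0.0535,-0.0151,0,0,0,-33,1],[0.0624,-0.0217,0,0,0,-40,1],[0.0703,-0.0294,0,0,0,-47,1],[0.0773,-0.038,0,0,0,-54,1]]]'
python3 - <<'E'
from h import *
go((565,56.5,146))
s=cam("side");t=cam("top")
cv2.imwrite("pics/s16.png",cv2.resize(s["img"][170:250,280:360,::-1],None,fx=7,fy=7,interpolation=cv2.INTER_CUBIC))
cv2.imwrite("pics/t16.png",cv2.resize(t["img"][180:270,255:350,::-1],None,fx=6,fy=6,interpolation=cv2.INTER_CUBIC))
E
```

```text
time_s: 24.32
ee_pos: [517.0, -10.6, 147.1]
orientation: [-0.671, 0.741, 0.001, 0.002]
contact_force: [-0.4, 5.2, 0.8]
grip_width: 0.285
shift [-0.0715 -0.0411  0.0014] rot [-0.   0.2 -0. ] dist 0.082 | p [517.  -10.6 147.1] yaw -1.671 t 24.325 F [-0.4  5.2  0.8] w 0.285 q [ 0.24  0.35 -0.32  1.75  0.12  1.07 -1.79]
```

View pics/s16.png

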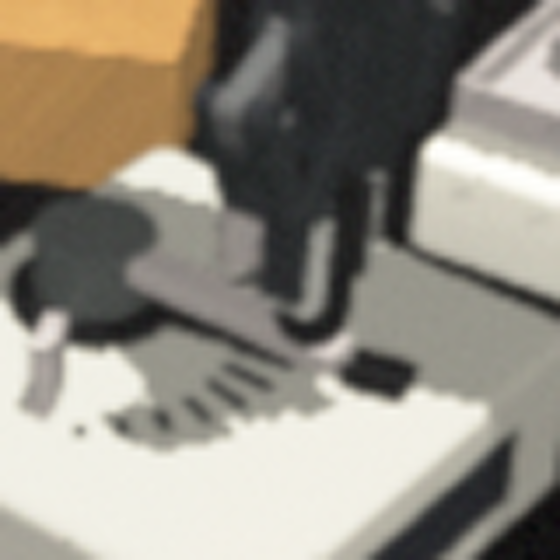

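View pics/t16.png

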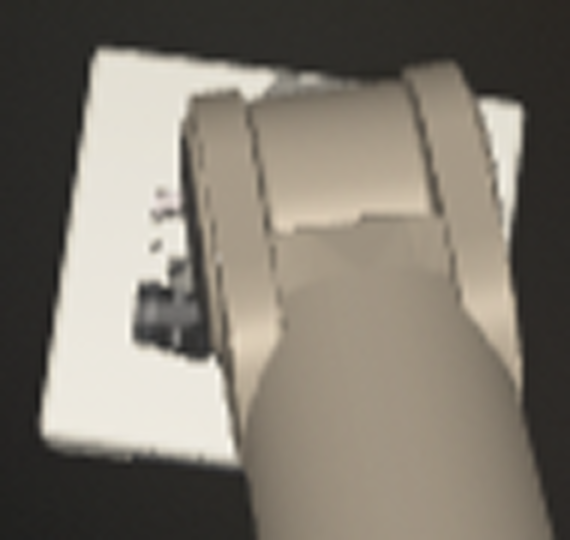

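Run:
```python
from h import *
arc((607,-23),[-.08,-.03,.02,.05],90)
```

```text
-0.08 [ 0.0047 -0.0009 -0.    ] [-0.   0.2 -1.3]
-0.03 [ 0.0092 -0.0011 -0.    ] [-0.   0.2 -4.2]
0.02 [ 0.0136 -0.0015 -0.    ] [-0.   0.2 -7.1]
0.05 [ 0.0163 -0.0019 -0.0001] [-0.   0.2 -8.8]
```

Move to about φ 0.02, relax, open, and lift to look.

```bash
python3 -m pendant '[[[0.0047,-0.001,0,0,0,-1.3,1],[0.0092,-0.0011,0,0,0,-4.2,1],[0.0136,-0.0015,0,0,0,-7,1],[0.0136,-0.0015,0,0,0,-7,1],[0.0136,-0.0015,0,0,0,-7,1]]]'; python3 -m pendant '[[[0,0,0,0,0,0,-0.2],[0,0,0,0,0,0,-1],[0,0,0,0,0,0,-1],[0,0,0,0,0,0,-1],[0,0,-0.03,0,0,0,-1],[0,0,-0.07,0,0,0,-1],[0,0,-0.11,0,0,0,-1],[0,0,-0.11,0,0,0,-1]]]'
python3 - <<'E'
from h import *
go((440,-250,280))
E
```

```text
time_s: 25.05
ee_pos: [516.1, -22.3, 147.1]
orientation: [0.715, -0.699, -0.002, -0.002]
contact_force: [-2.9, 4.0, 3.5]
grip_width: 0.288
time_s: 26.05
ee_pos: [518.6, -22.9, 260.9]
orientation: [0.715, -0.699, 0.001, -0.004]
contact_force: [0.4, 0.2, 0.8]
grip_width: 0.996
shift [ 0.2252  0.0835 -0.0209] rot [-0.4  0.3 -0. ] dist 0.241 | p [518.6 -22.9 260.9] yaw -1.548 t 26.05 F [0.4 0.2 0.8] w 0.996 q [ 0.29  0.26 -0.35  1.57  0.08  1.32 -1.61]
```

```bash
python3 -m pendant '[[[-0.05,0,0,0,0,0,-1],[-0.1,0,0,0,0,0,-1],[-0.15,0,0,0,0,0,-1],[-0.2,0.01,0,0,0,0,-1],[-0.2,0.01,0,0,0,0,-1]]]'
python3 - <<'E'
from h import *
go((517,-23,250))
s=cam("side");t=cam("top")
cv2.imwrite("pics/s17f.png",s["img"][:,:,::-1]);cv2.imwrite("pics/t17f.png",t["img"][:,:,::-1])
cv2.imwrite("pics/s17.png",cv2.resize(s["img"][170:250,270:360,::-1],None,fx=7,fy=7,interpolation=cv2.INTER_CUBIC))
cv2.imwrite("pics/t17.png",cv2.resize(t["img"][190:265,265:340,::-1],None,fx=8,fy=8,interpolation=cv2.INTER_CUBIC))
E
```

```text
time_s: 26.68
ee_pos: [501.4, 182.9, 260.9]
orientation: [0.719, -0.695, -0.001, -0.005]
contact_force: [0.9, 0.4, 1.2]
grip_width: 1.0
shift [ 0.2064 -0.0088  0.0093] rot [-0.3  0.5 -0. ] dist 0.207 | p [501.4 182.9 260.9] yaw -1.538 t 26.675 F [0.9 0.4 1.2] w 1.0 q [-0.02  0.3  -0.46  1.53  0.13  1.33 -2.03]
```

View pics/s17.png

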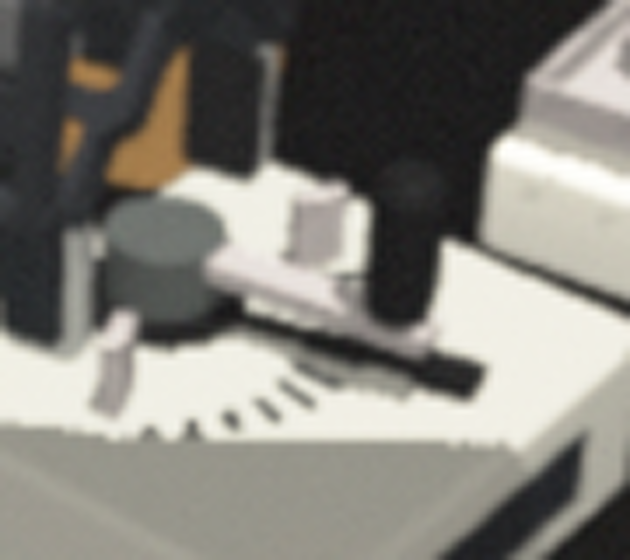

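View pics/t17.png

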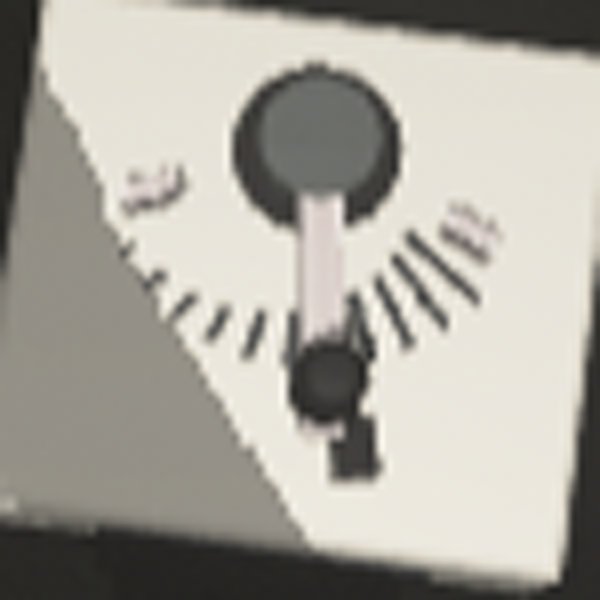

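```bash
cat > m.py <<'E'
from h import *
t=cam("top")
T=lambda P,z:onz(t,crop(P,8,(265,190)),z)[:2]
C=np.array([608.5,-25.7])
def phi(p): d=p-C; return round(float(np.arctan2(-d[1],-d[0])),3),round(float(np.hypot(*d)),1)
E
python3 - <<'E'
from m import *
print("post",phi(T((328,374),166)),"armend",phi(T((322,438),110)),"arm near hub",T((322,210),110),"arm mid",phi(T((321,300),110)))
print("tab head",phi(T((355,450),88)),"tip",phi(T((356,479),88)), "hub base circle c", T((317,147),85))
# predicted pics for lever at phi candidates
for f in (-.01,0.0,0.02,0.085):
  u=np.array([-np.cos(f),-np.sin(f)])
  P=[np.r_[C+90*u,166],np.r_[C+104*u,110],np.r_[C+118*u,88]]
  print(f,((proj(t,P)-[265,190]+.5)*8-.5).round(0).tolist())
E
```

```text
post (-0.033, 90.3) armend (-0.022, 105.5) arm near hub [581.89571169 -25.16461701] arm mid (-0.027, 58.0)
tab head (0.095, 108.2) tip (0.088, 118.2) hub base circle c [608.79044434 -25.33812754]
-0.01 [[334.0, 373.0], [326.0, 434.0], [323.0, 480.0]]
0.0 [[337.0, 373.0], [329.0, 433.0], [326.0, 480.0]]
0.02 [[343.0, 373.0], [335.0, 433.0], [333.0, 480.0]]
0.085 [[361.0, 372.0], [354.0, 432.0], [355.0, 479.0]]
```

```bash
python3 - <<'E'
from h import *
go((517,-21,250),-1.53)
E
python3 -m pendant '[[[0.05,-0.002,0,0,0,0,-1],[0.1,-0.004,0,0,0,0,-1],[0.15,-0.006,0.003,0,0,0,-1],[0.19,-0.008,0.006,0,0,0,-1],[0.204,-0.009,0.01,-0.3,0.5,0.5,-1],[0.204,-0.009,0.01,-0.3,0.5,0.5,-1]]]'
python3 - <<'E'
from h import *
go((517,-21,146),-1.53)
E
```

```text
shift [ 0.1966 -0.0086  0.0103] rot [-0.4  0.2 -1.1] dist 0.197 | p [504.2 175.4 260.8] yaw -1.55 t 26.825 F [ 0.2 -0.6  0.6] w 0.999 q [-0.02  0.3  -0.45  1.53  0.13  1.34 -2.03]
time_s: 27.58
ee_pos: [517.2, -29.8, 249.5]
orientation: [0.71, -0.704, 0.002, 0.002]
contact_force: [-0.3, 1.0, -1.3]
grip_width: 0.998
shift [-9.300e-03  1.000e-04  1.035e-01] rot [ 0.  -0.3 -1.8] dist 0.104 | p [517.2 -29.8 249.5] yaw -1.562 t 27.575 F [-0.3  1.  -1.3] w 0.998 q [ 0.29  0.27 -0.34  1.59  0.1   1.3  -1.62]
```

```bash
python3 -m pendant '[[[-0.009,0,0.02,0,0,0,-1],[-0.009,0,0.05,0,0,0,-1],[-0.009,0,0.08,0,0,0,-1],[-0.009,0,0.1,0,0,0,-1],[-0.009,0,0.103,0,0,0,-1],[-0.009,0,0.103,0,0,0,-1]]]'
python3 - <<'E'
from h import *
go((517,-21,146),-1.53)
E
```

```text
time_s: 28.32
ee_pos: [517.5, -19.9, 147.2]
orientation: [0.711, -0.703, 0.002, 0.001]
contact_force: [-0.1, -0.1, 0.7]
grip_width: 1.001
shift [0.0011 0.0006 0.0012] rot [-0.  -0.3 -1.7] dist 0.002 | p [517.5 -19.9 147.2] yaw -1.56 t 28.325 F [-0.1 -0.1  0.7] w 1.001 q [ 0.27  0.35 -0.34  1.74  0.14  1.07 -1.68]
```

```bash
python3 -m pendant '[[[0,0,0,0,0,0,0.2],[0,0,0,0,0,0,1],[0,0,0,0,0,0,1],[0,0,0,0,0,0,1],[0,0,0,0,0,0,1]]]'
python3 - <<'E'
from h import *
go((517,-21,146),-1.53)
arc((607,-23),[-.028,.03,.06,.1],90)
t=cam("top")
cv2.imwrite("pics/t18.png",cv2.resize(t["img"][190:265,265:340,::-1],None,fx=8,fy=8,interpolation=cv2.INTER_CUBIC))
E
```

```text
time_s: 28.95
ee_pos: [517.8, -20.3, 147.8]
orientation: [0.711, -0.704, 0.002, 0.001]
contact_force: [-1.3, 0.4, 5.7]
grip_width: 0.285
shift [0.0006 0.0008 0.0018] rot [-0.1 -0.3 -1.8] dist 0.002 | p [517.8 -20.3 147.8] yaw -1.561 t 28.95 F [-1.3  0.4  5.7] w 0.285 q [ 0.27  0.35 -0.34  1.74  0.14  1.07 -1.68]
-0.028 [ 0.0001  0.0007 -0.    ] [-0.1 -0.3  2.2]
0.03 [0.0054 0.0008 0.    ] [-0.1 -0.3 -1.1]
0.06 [0.0081 0.0007 0.    ] [-0.1 -0.3 -2.9]
0.1 [0.0116 0.0004 0.0001] [-0.1 -0.3 -5.2]
```

```bash
python3 -m pendant '[[[0.003,0,0,0,0,-1,1],[0.006,0,0,0,0,-2,1],[0.009,0,0,0,0,-4,1],[0.0105,0,0,0,0,-5,1],[0.0105,0,0,0,0,-5,1]]]'
python3 - <<'E'
from h import *
go((517,-31,146))
s=cam("side")
cv2.imwrite("pics/s19.png",cv2.resize(s["img"][170:250,270:360,::-1],None,fx=7,fy=7,interpolation=cv2.INTER_CUBIC))
E
```

```text
time_s: 29.62
ee_pos: [517.9, -29.4, 147.8]
orientation: [0.741, -0.671, 0.002, 0.001]
contact_force: [-0.7, 4.4, 2.9]
grip_width: 0.283
shift [0.0015 0.0011 0.0018] rot [-0.1 -0.2  0. ] dist 0.003 | p [517.9 -29.4 147.8] yaw -1.472 t 29.625 F [-0.7  4.4  2.9] w 0.283 q [ 0.3   0.35 -0.35  1.74  0.14  1.07 -1.57]
```

View pics/s19.png

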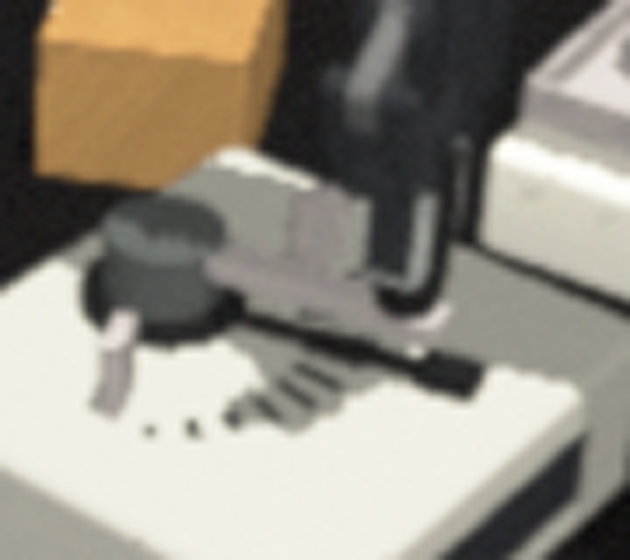

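```bash
python3 -m pendant '[[[0,0,0,0,0,0,-0.2],[0,0,0,0,0,0,-1],[0,0,0,0,0,0,-1],[0,0,0,0,0,0,-1],[0,0,-0.03,0,0,0,-1],[0,0,-0.07,0,0,0,-1],[-0.03,0,-0.1,0,0,0,-1],[-0.08,0,-0.11,0,0,0,-1]]]';python3 -m pendant '[[[-0.05,0,0,0,0,0,-1],[-0.1,0,0,0,0,0,-1],[-0.12,0,0,0,0,0,-1],[-0.12,0,0,0,0,0,-1]]]'
python3 - <<'E'
from h import *
go((517,-29,250))
s=cam("side");t=cam("top")
cv2.imwrite("pics/s20.png",cv2.resize(s["img"][170:250,270:360,::-1],None,fx=7,fy=7,interpolation=cv2.INTER_CUBIC))
cv2.imwrite("pics/t20.png",cv2.resize(t["img"][190:265,265:340,::-1],None,fx=8,fy=8,interpolation=cv2.INTER_CUBIC))
E
```

```text
time_s: 30.68
ee_pos: [511.5, 49.1, 259.9]
orientation: [0.739, -0.673, 0.004, -0.0]
contact_force: [0.7, 0.4, -0.6]
grip_width: 1.004
time_s: 31.18
ee_pos: [499.8, 170.5, 259.3]
orientation: [0.741, -0.672, 0.004, -0.001]
contact_force: [0.1, -0.8, -0.5]
grip_width: 1.001
shift [0.2002 0.0023 0.0102] rot [-0.3 -0.3  0. ] dist 0.2 | p [499.8 170.5 259.3] yaw -1.473 t 31.175 F [ 0.1 -0.8 -0.5] w 1.001 q [ 0.    0.29 -0.47  1.54  0.14  1.33 -1.96]
```

View pics/t20.png

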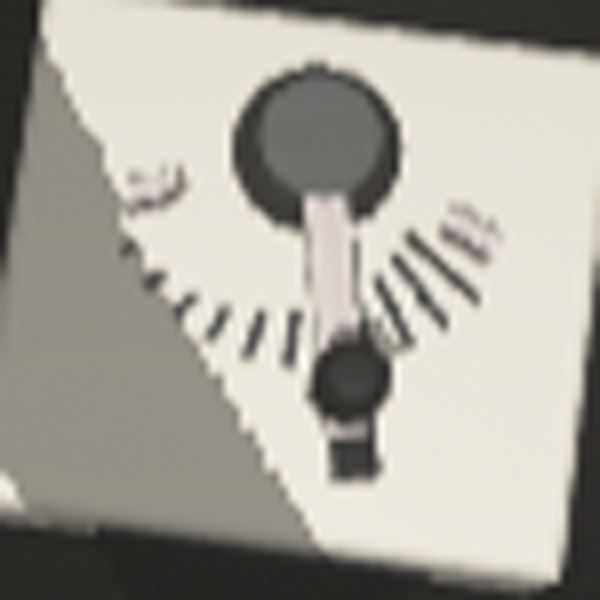

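View pics/s20.png

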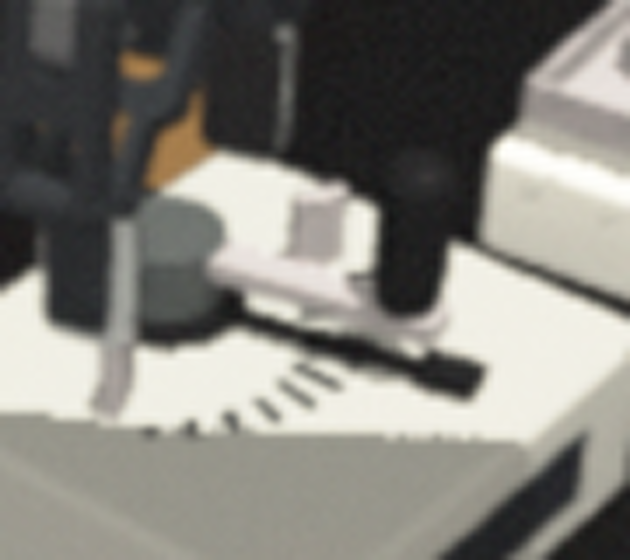

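```bash
cat > e.py <<'E'
from m import *
im=np.mean([cam("top")["img"].astype(float).mean(2) for _ in range(4)],0)
big=cv2.resize(im.astype(np.float32),None,fx=8,fy=8,interpolation=cv2.INTER_CUBIC)[190*8:265*8,265*8:340*8]
def edges(y,lo,hi,th,dark=True):
    r=big[y,lo:hi]; m=(r<th) if dark else (r>th); i=np.where(m)[0]; return (lo+i[0],lo+i[-1]) if len(i) else None
print("post rows",[(y,edges(y,270,430,110)) for y in range(355,405,8)])
print("tab rows",[(y,edges(y,300,420,130)) for y in range(444,476,6)])
print("arm rows (bright pinkish)",[(y,[int(v) for v in big[y,290:380:6]]) for y in(230,270,310)])
E
python3 e.py
```

```text
post rows [(355, (np.int64(286), np.int64(385))), (363, (np.int64(315), np.int64(389))), (371, (np.int64(314), np.int64(390))), (379, (np.int64(313), np.int64(389))), (387, (np.int64(312), np.int64(389))), (395, (np.int64(310), np.int64(386))), (403, (np.int64(315), np.int64(380)))]
tab rows [(444, (np.int64(330), np.int64(374))), (450, (np.int64(330), np.int64(374))), (456, (np.int64(331), np.int64(376))), (462, (np.int64(332), np.int64(378))), (468, (np.int64(332), np.int64(379))), (474, (np.int64(332), np.int64(376)))]
arm rows (bright pinkish) [(230, [169, 137, 137, 174, 207, 215, 209, 207, 209, 220, 217, 205, 227, 234, 229]), (270, [227, 233, 206, 166, 205, 219, 214, 211, 209, 221, 189, 137, 209, 232, 212]), (310, [173, 153, 187, 229, 201, 205, 217, 213, 211, 214, 213, 195, 144, 182, 236])]
```

Run:
```python
from m import *
print(phi(T((350,374),166)),phi(T((347,432),110)),phi(T((353.5,458),88)),phi(T((355,474),88)),phi(T((352,447),88)))
# with base centre variation
for dy in(-1,1):
  C[:]=[608.5,-25.7+dy]; print(phi(T((350,374),166)),phi(T((353.5,458),88)))
```

```text
(0.046, 90.4) (0.06, 103.8) (0.088, 110.9) (0.087, 116.4) (0.087, 107.0)
(0.035, 90.3) (0.079, 110.8)
(0.057, 90.4) (0.097, 111.0)
```

Run:
```python
from h import *
im=np.mean([cam("top")["img"].astype(np.float32) for _ in range(6)],0)
c=im[205:255,290:330,::-1]; c=np.clip((c-60)*1.4,0,255).astype(np.uint8)
o=cv2.resize(c,None,fx=12,fy=12,interpolation=cv2.INTER_CUBIC)
cv2.imwrite("pics/t21.png",o)
t=cam("top")
for Cc in ([608.5,-25.7],):
  for f in(0.05,0.065,0.087):
    u=np.array([-np.cos(f),-np.sin(f)]);n=np.array([-u[1],u[0]])
    for nm,r,w,z in(("armhub",32,8,110),("arm60",60,8,110),("armend",104,8,110),("post",90,13,166),("tabin",96,8,88),("tabout",118,8,88)):
      P=[np.r_[np.array(Cc)+u*r+n*w*s,z] for s in(1,-1)]
      print(f,nm,((proj(t,P)-[290,205]+.5)*12-.5).round(0).tolist())
```

```text
0.05 armhub [[228.0, 156.0], [158.0, 160.0]]
0.05 arm60 [[237.0, 276.0], [167.0, 281.0]]
0.05 armend [[251.0, 467.0], [181.0, 472.0]]
0.05 post [[287.0, 376.0], [167.0, 383.0]]
0.05 tabin [[242.0, 443.0], [173.0, 447.0]]
0.05 tabout [[249.0, 537.0], [180.0, 542.0]]
0.065 armhub [[230.0, 155.0], [161.0, 161.0]]
0.065 arm60 [[241.0, 275.0], [171.0, 281.0]]
0.065 armend [[258.0, 466.0], [188.0, 472.0]]
0.065 post [[293.0, 374.0], [173.0, 384.0]]
0.065 tabin [[248.0, 442.0], [180.0, 447.0]]
0.065 tabout [[257.0, 536.0], [188.0, 542.0]]
0.087 armhub [[233.0, 154.0], [164.0, 161.0]]
0.087 arm60 [[246.0, 274.0], [177.0, 281.0]]
0.087 armend [[268.0, 465.0], [198.0, 472.0]]
0.087 post [[302.0, 372.0], [183.0, 384.0]]
0.087 tabin [[257.0, 440.0], [189.0, 447.0]]
0.087 tabout [[268.0, 534.0], [199.0, 541.0]]
```

View pics/t21.png

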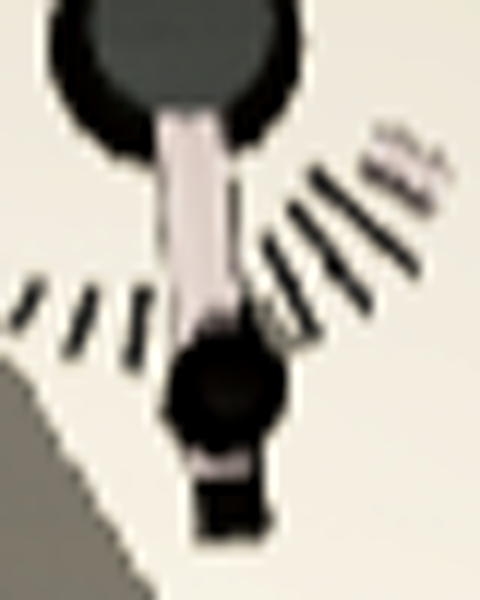

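```bash
python3 - <<'E'
from h import *
go((517.3,-28,250),-1.49)
E
python3 -m pendant '[[[0.05,0,0,0,0,0,-1],[0.1,0,0.003,0,0,0,-1],[0.15,0.001,0.006,0,0,0,-1],[0.185,0.002,0.009,0,0,0,-1],[0.198,0.002,0.01,0,0,0,-1],[0.198,0.002,0.01,0,0,0,-1],[0.198,0.002,0.01,0,0,0,-1]]]'
python3 - <<'E'
from h import *
go((517.3,-28,147),-1.49)
E
```

```text
shift [0.1971 0.0015 0.0103] rot [-0.3 -0.3  0.7] dist 0.197 | p [500.4 168.5 259.3] yaw -1.478 t 31.925 F [-0.8 -1.2  0.5] w 1.001 q [ 0.01  0.29 -0.47  1.54  0.14  1.33 -1.96]
time_s: 32.8
ee_pos: [517.0, -26.2, 250.5]
orientation: [0.74, -0.672, 0.004, -0.001]
contact_force: [0.0, 0.8, 0.3]
grip_width: 1.0
shift [0.0015 0.0005 0.1035] rot [-0.4 -0.2  0.9] dist 0.104 | p [517.  -26.2 250.5] yaw -1.474 t 32.8 F [0.  0.8 0.3] w 1.0 q [ 0.31  0.26 -0.37  1.59  0.1   1.3  -1.55]
```

```bash
python3 -m pendant '[[[0.0015,0,0.02,0,0,0,-1],[0.0015,0,0.05,0,0,0,-1],[0.0015,0,0.08,0,0,0,-1],[0.0015,0,0.1,0,0,0,-1],[0.0015,0,0.103,0,0,0,-1],[0.0015,0,0.103,0,0,0,-1]]]'; python3 -m pendant '[[[0,0,0,0,0,0,0.2],[0,0,0,0,0,0,1],[0,0,0,0,0,0,1],[0,0,0,0,0,0,1],[0,0,0,0,0,0,1]]]'
python3 - <<'E'
from h import *
go((517.3,-28,147))
E
```

```text
time_s: 33.55
ee_pos: [518.3, -26.7, 148.2]
orientation: [0.741, -0.671, 0.004, -0.002]
contact_force: [-0.2, -0.2, 0.2]
grip_width: 0.995
time_s: 34.17
ee_pos: [518.5, -27.1, 148.9]
orientation: [0.741, -0.672, 0.004, -0.002]
contact_force: [-1.5, -1.4, 4.4]
grip_width: 0.285
shift [0.0007 0.0013 0.0019] rot [-0.5 -0.2  0. ] dist 0.002 | p [518.5 -27.1 148.9] yaw -1.473 t 34.175 F [-1.5 -1.4  4.4] w 0.285 q [ 0.3   0.35 -0.36  1.74  0.14  1.07 -1.58]
```

```bash
python3 -m pendant '[[[0.002,0,0,0,0,0,1],[0.004,0,0,0,0,0,1],[0.0055,0,0,0,0,0,1],[0.0055,0,0,0,0,0,1],[0.0055,0,0,0,0,0,1]]]'; python3 -m pendant '[[[0,0,0,0,0,0,-0.2],[0,0,0,0,0,0,-1],[0,0,0,0,0,0,-1],[0,0,0,0,0,0,-1],[0,0,-0.03,0,0,0,-1],[0,0,-0.07,0,0,0,-1],[-0.03,0,-0.1,0,0,0,-1],[-0.08,0,-0.11,0,0,0,-1]]]';python3 -m pendant '[[[-0.05,0,0,0,0,0,-1],[-0.1,0,0,0,0,0,-1],[-0.12,0,0,0,0,0,-1],[-0.12,0,0,0,0,0,-1]]]'
python3 - <<'E'
from h import *
im=np.mean([cam("top")["img"].astype(np.float32) for _ in range(6)],0)
c=im[205:255,290:330,::-1]; c=np.clip((c-60)*1.4,0,255).astype(np.uint8)
cv2.imwrite("pics/t22.png",cv2.resize(c,None,fx=12,fy=12,interpolation=cv2.INTER_CUBIC))
E
```

```text
time_s: 34.8
ee_pos: [518.7, -29.0, 148.9]
orientation: [0.743, -0.67, 0.003, -0.003]
contact_force: [-1.3, 5.7, 2.7]
grip_width: 0.282
time_s: 35.8
ee_pos: [511.3, 48.9, 261.3]
orientation: [0.741, -0.672, 0.005, -0.004]
contact_force: [0.5, 1.3, -0.9]
grip_width: 1.001
time_s: 36.3
ee_pos: [499.1, 170.3, 261.1]
orientation: [0.742, -0.67, 0.005, -0.004]
contact_force: [-0.7, -0.5, -0.3]
grip_width: 1.001
```

View pics/t22.png

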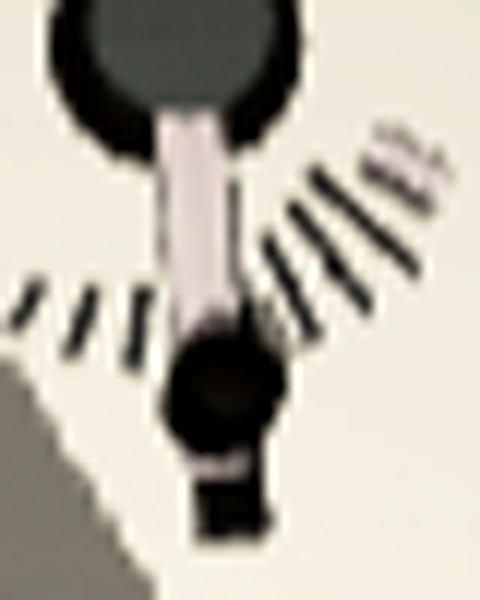

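```bash
python3 - <<'E'
from h import *
go((517.3,-28,250),-1.49)
E
python3 -m pendant '[[[0.05,0,0,0,0,0,-1],[0.1,0,0.003,0,0,0,-1],[0.15,0.001,0.006,0,0,0,-1],[0.185,0.002,0.009,0,0,0,-1],[0.199,0.002,0.011,0,0,0,-1],[0.199,0.002,0.011,0,0,0,-1],[0.199,0.002,0.011,0,0,0,-1]]]'; python3 -m pendant '[[[0.0005,0,0.02,0,0,0,-1],[0.0005,0,0.05,0,0,0,-1],[0.0005,0,0.08,0,0,0,-1],[0.0005,0,0.1,0,0,0,-1],[0.0005,0,0.103,0,0,0,-1],[0.0005,0,0.103,0,0,0,-1]]]'
python3 - <<'E'
from h import *
go((517.3,-28,147),-1.49)
E
```

```text
shift [0.1952 0.0013 0.0115] rot [-0.7 -0.1  0.7] dist 0.196 | p [500.2 166.5 261. ] yaw -1.477 t 36.6 F [-0.2 -0.8  0. ] w 1.005 q [ 0.02  0.29 -0.48  1.55  0.14  1.33 -1.95]
time_s: 37.48
ee_pos: [517.0, -29.4, 250.7]
orientation: [0.741, -0.672, 0.005, -0.004]
contact_force: [0.2, 0.8, 0.6]
grip_width: 0.998
time_s: 38.22
ee_pos: [519.0, -28.6, 148.4]
orientation: [0.741, -0.671, 0.005, -0.005]
contact_force: [0.2, -0.2, 1.3]
grip_width: 1.0
shift [-0.0007  0.0016  0.0014] rot [-0.8 -0.   1. ] dist 0.002 | p [519.  -28.6 148.4] yaw -1.472 t 38.225 F [ 0.2 -0.2  1.3] w 1.0 q [ 0.31  0.35 -0.36  1.75  0.14  1.06 -1.57]
```

```bash
python3 -m pendant '[[[0,0,0,0,0,0,0.2],[0,0,0,0,0,0,1],[0,0,0,0,0,0,1],[0,0,0,0,0,0,1]]]'; python3 -m pendant '[[[0.002,0,0,0,0,0,1],[0.004,0,0,0,0,0,1],[0.0045,0,0,0,0,0,1]]]'
```

```text
time_s: 38.72
ee_pos: [519.2, -28.7, 149.0]
orientation: [0.741, -0.671, 0.005, -0.005]
contact_force: [-1.1, -1.1, 3.2]
grip_width: 0.285
time_s: 39.1
ee_pos: [519.3, -30.3, 149.0]
orientation: [0.742, -0.67, 0.004, -0.006]
contact_force: [-0.6, 5.4, 2.0]
grip_width: 0.28
```

Run:
```python
from h import *
go((517.3,-31.4,147))
s=cam("side")
cv2.imwrite("pics/s23.png",cv2.resize(s["img"][170:250,270:360,::-1],None,fx=7,fy=7,interpolation=cv2.INTER_CUBIC))
```

```text
shift [0.0009 0.0021 0.002 ] rot [-0.8  0.1 -0. ] dist 0.003 | p [519.3 -30.3 149. ] yaw -1.468 t 39.1 F [-0.6  5.4  2. ] w 0.28 q [ 0.31  0.35 -0.36  1.75  0.13  1.06 -1.56]
```

View pics/s23.png

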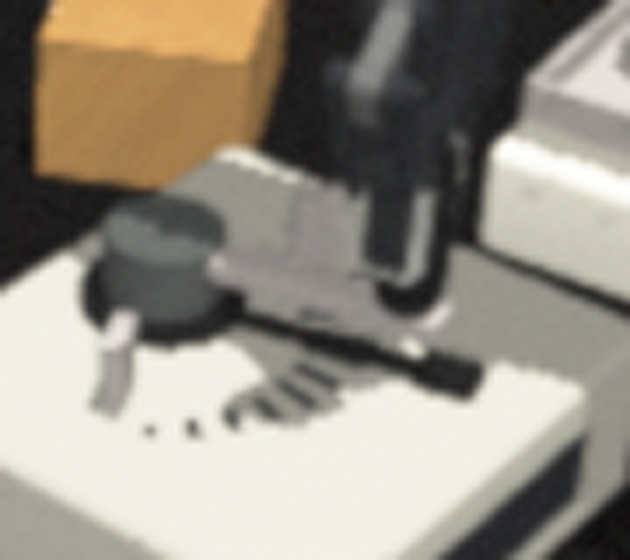

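```bash
python3 -m pendant '[[[0.003,0,0,0,0,0,1],[0.0042,0,0,0,0,0,1],[0.0042,0,0,0,0,0,1]]]'
python3 - <<'E'
from h import *
s=cam("side")
cv2.imwrite("pics/s24.png",cv2.resize(s["img"][170:250,270:360,::-1],None,fx=7,fy=7,interpolation=cv2.INTER_CUBIC))
a=cv2.imread("pics/s23.png").astype(int);b=cv2.imread("pics/s24.png").astype(int)
print(np.abs(a-b)[200:400,330:480].mean())
E
```

```text
time_s: 39.52
ee_pos: [519.4, -31.0, 149.0]
orientation: [0.744, -0.668, 0.003, -0.007]
contact_force: [-2.0, 6.5, 1.3]
grip_width: 0.286
4.1216888888888885
```

View pics/s24.png

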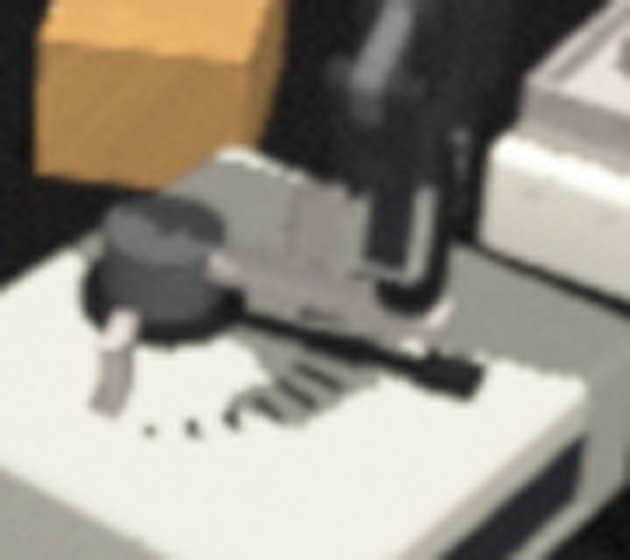

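```bash
python3 -m pendant '[[[0.003,0,0,0,0,0,-0.2],[0.003,0,0,0,0,0,-1],[0.003,0,0,0,0,0,-1],[0.002,0,0,0,0,0,-1],[0,0,-0.03,0,0,0,-1],[0,0,-0.07,0,0,0,-1],[-0.03,0,-0.1,0,0,0,-1],[-0.08,0,-0.11,0,0,0,-1]]]';python3 -m pendant '[[[-0.05,0,0,0,0,0,-1],[-0.1,0,0,0,0,0,-1],[-0.12,0,0,0,0,0,-1],[-0.12,0,0,0,0,0,-1]]]'
python3 - <<'E'
from h import *
im=np.mean([cam("top")["img"].astype(np.float32) for _ in range(6)],0)
c=im[205:255,290:330,::-1]; c=np.clip((c-60)*1.4,0,255).astype(np.uint8)
cv2.imwrite("pics/t25.png",cv2.resize(c,None,fx=12,fy=12,interpolation=cv2.INTER_CUBIC))
E
```

```text
time_s: 40.58
ee_pos: [510.9, 46.3, 261.8]
orientation: [0.742, -0.67, 0.005, -0.008]
contact_force: [1.4, 0.4, -0.1]
grip_width: 1.0
time_s: 41.08
ee_pos: [498.1, 167.8, 262.4]
orientation: [0.744, -0.669, 0.005, -0.009]
contact_force: [0.0, -1.0, -0.6]
grip_width: 1.001
```

View pics/t25.png

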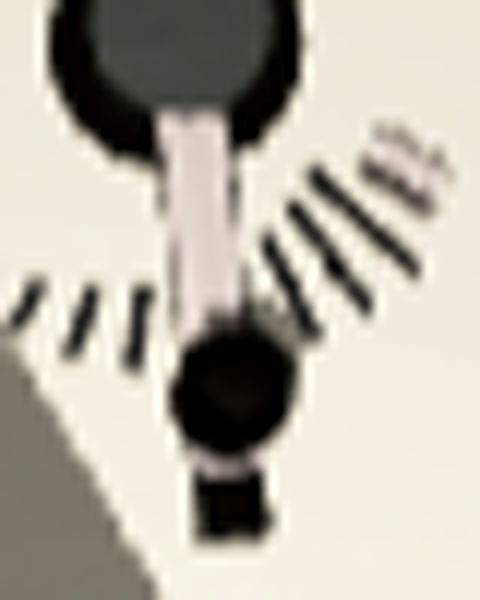

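Run:
```python
from h import *
t=cam("top")
im=np.mean([cam("top")["img"].astype(np.float32) for _ in range(4)],0)
g=cv2.resize(im.mean(2),None,fx=12,fy=12,interpolation=cv2.INTER_CUBIC)[205*12:255*12,290*12:330*12]
def cross(y,lo,hi,th):
    r=g[y,lo:hi]; s=np.sign(r-th); i=np.where(s[1:]!=s[:-1])[0]; return [int(lo+k) for k in i]
for y in(360,375,390,405): print("post",y,cross(y,140,330,110))
for y in(490,505,520): print("tab",y,cross(y,150,320,130))
d=im[...,0]-im[...,1]  # pinkness of steel
G=cv2.resize(d,None,fx=12,fy=12,interpolation=cv2.INTER_CUBIC)[205*12:255*12,290*12:330*12]
for y0,y1 in((135,165),(180,220),(230,270),(280,300),(458,466)):
    r=G[y0:y1].mean(0); x=np.arange(130,290); w=np.clip(r[130:290]-8,0,None); print("arm",(y0+y1)/2,round(float((x*w).sum()/w.sum()),1),round(float(w.max()),1), [int(v) for v in r[140:280:10]])
def P(f,r,z):
    return ((proj(t,[np.r_[608.5-r*np.cos(f),-25.7-r*np.sin(f),z]])-[290,205]+.5)*12-.5)[0]
for f in(.055,.07,.087): print(f,[P(f,r,z).round(1).tolist() for r,z in((32,110),(40,110),(52,110),(62,110),(103,110),(90,166),(112,88))])
```

```text
post 360 [182, 293]
post 375 [179, 293]
post 390 [171, 291]
post 405 [172, 287]
tab 490 [194, 262]
tab 505 [195, 264]
tab 520 [197, 269]
arm 150.0 197.1 3.9 [2, 2, 7, 9, 11, 11, 11, 11, 11, 6, 3, 3, 4, 4]
arm 200.0 200.0 3.3 [3, 3, 4, 9, 9, 9, 10, 11, 10, 7, 4, 3, 3, 3]
arm 250.0 208.3 3.5 [3, 3, 3, 7, 9, 9, 10, 11, 10, 11, 7, 3, 3, 2]
arm 290.0 214.8 3.7 [2, 3, 3, 5, 7, 8, 9, 10, 11, 9, 6, 4, 4, 4]
arm 462.0 227.1 2.4 [3, 3, 3, 2, 3, 7, 10, 8, 7, 6, 6, 8, 9, 3]
0.055 [[193.7, 158.0], [196.4, 192.3], [200.5, 243.8], [203.9, 286.9], [218.0, 465.1], [228.9, 379.2], [215.3, 513.4]]
0.07 [[195.8, 157.9], [199.0, 192.1], [203.9, 243.6], [208.0, 286.6], [224.8, 464.6], [235.1, 378.8], [222.5, 512.9]]
0.087 [[198.2, 157.7], [202.0, 191.8], [207.7, 243.2], [212.5, 286.2], [232.4, 463.9], [242.1, 378.1], [230.7, 512.1]]
```

```bash
python3 - <<'E'
from h import *
go((518,-29,250),-1.49)
E
python3 -m pendant '[[[0.05,0,0,0,0,0,-1],[0.1,0,0.003,0,0,0,-1],[0.15,0.001,0.006,0.5,0,0,-1],[0.185,0.002,0.009,1,0,0,-1],[0.199,0.0015,0.012,1,0,0,-1],[0.199,0.0015,0.012,1,0,0,-1],[0.199,0.0015,0.012,1,0,0,-1]]]'; python3 -m pendant '[[[0,0,0.02,0,0,0,-1],[0,0,0.05,0,0,0,-1],[0,0,0.08,0,0,0,-1],[0,0,0.1,0,0,0,-1],[0,0,0.103,0,0,0,-1],[0,0,0.103,0,0,0,-1]]]'
python3 - <<'E'
from h import *
go((518,-29,148),-1.49)
E
```

```text
shift [0.1952 0.0008 0.0116] rot [-1.1  0.2  1.2] dist 0.196 | p [498.9 165.2 262.4] yaw -1.47 t 41.625 F [-0.6  0.8 -0.9] w 1.003 q [ 0.03  0.28 -0.49  1.56  0.13  1.32 -1.94]
time_s: 42.5
ee_pos: [517.8, -30.1, 249.7]
orientation: [0.743, -0.669, 0.01, -0.016]
contact_force: [-0.6, 0.3, -0.3]
grip_width: 0.997
time_s: 43.25
ee_pos: [522.0, -27.9, 147.5]
orientation: [0.744, -0.668, 0.01, -0.016]
contact_force: [0.4, -0.6, 0.8]
grip_width: 0.996
shift [ 0.0007  0.0041 -0.0007] rot [-2.2  0.4  1.5] dist 0.004 | p [522.  -27.9 147.5] yaw -1.464 t 43.25 F [ 0.4 -0.6  0.8] w 0.996 q [ 0.32  0.34 -0.37  1.76  0.13  1.03 -1.55]
```

```bash
python3 -m pendant '[[[0.001,0.004,0,-2,0.4,0,-1],[0.001,0.004,0,-2,0.4,0,-1],[0.001,0.004,0,-2,0.4,0,0.2],[0.001,0.004,0,-2,0.4,0,1],[0.001,0.004,0,-2,0.4,0,1],[0.001,0.004,0,-2,0.4,0,1]]]'
python3 - <<'E'
from h import *
go((518,-35.7,148))
E
```

```text
time_s: 44.0
ee_pos: [518.1, -29.6, 147.7]
orientation: [0.744, -0.669, 0.002, -0.001]
contact_force: [-1.8, -0.4, 3.5]
grip_width: 0.29
shift [ 0.006   0.0007 -0.0003] rot [-0.2 -0.1  0. ] dist 0.006 | p [518.1 -29.6 147.7] yaw -1.465 t 44.0 F [-1.8 -0.4  3.5] w 0.29 q [ 0.31  0.35 -0.36  1.74  0.14  1.07 -1.57]
```

```bash
python3 -m pendant '[[[0.002,0,0,0,0,0,1],[0.004,0,0,0,0,0,1],[0.0055,0,0,0,0,0,1],[0.0055,0,0,0,0,0,1]]]'
```

```text
time_s: 44.5
ee_pos: [518.3, -31.5, 147.7]
orientation: [0.745, -0.667, -0.0, -0.002]
contact_force: [-2.2, 5.4, 2.8]
grip_width: 0.286
```

```bash
python3 -m pendant '[[[0.003,0,0,0,0,0,1],[0.0045,0,0,0,0,0,1],[0.0045,0,0,0,0,0,1]]]'; python3 -m pendant '[[[0.003,0,0,0,0,0,-0.2],[0.003,0,0,0,0,0,-1],[0.003,0,0,0,0,0,-1],[0.002,0,0,0,0,0,-1],[0,0,-0.03,0,0,0,-1],[0,0,-0.07,0,0,0,-1],[-0.03,0,-0.1,0,0,0,-1],[-0.08,0,-0.11,0,0,0,-1]]]';python3 -m pendant '[[[-0.05,0,0,0,0,0,-1],[-0.1,0,0,0,0,0,-1],[-0.12,0,0,0,0,0,-1],[-0.12,0,0,0,0,0,-1]]]'
cat > f.py <<'E'
from h import *
t=cam("top")
im=np.mean([cam("top")["img"].astype(np.float32) for _ in range(4)],0)
c=im[205:255,290:330,::-1]; c=np.clip((c-60)*1.4,0,255).astype(np.uint8)
import sys
cv2.imwrite(sys.argv[1],cv2.resize(c,None,fx=12,fy=12,interpolation=cv2.INTER_CUBIC))
g=cv2.resize(im.mean(2),None,fx=12,fy=12,interpolation=cv2.INTER_CUBIC)[205*12:255*12,290*12:330*12]
def cross(y,lo,hi,th):
    r=g[y,lo:hi]; s=np.sign(r-th); i=np.where(s[1:]!=s[:-1])[0]; return [int(lo+k) for k in i]
for y in(360,375,390,405): print("post",y,cross(y,140,330,110))
for y in(490,505,520): print("tab",y,cross(y,150,320,130))
E
python3 f.py pics/t26.png
```

```text
time_s: 44.88
ee_pos: [518.3, -32.2, 147.7]
orientation: [0.747, -0.665, -0.002, -0.003]
contact_force: [-2.8, 6.8, 1.6]
grip_width: 0.281
time_s: 45.88
ee_pos: [510.6, 45.1, 260.5]
orientation: [0.745, -0.667, 0.001, -0.004]
contact_force: [1.2, 0.5, 0.1]
grip_width: 1.003
time_s: 46.38
ee_pos: [496.6, 166.4, 261.2]
orientation: [0.747, -0.665, 0.0, -0.004]
contact_force: [-0.3, -1.0, -0.1]
grip_width: 1.002
post 360 [188, 294]
post 375 [182, 297]
post 390 [180, 296]
post 405 [180, 294]
tab 490 [194, 262]
tab 505 [195, 264]
tab 520 [197, 269]
```

View pics/t26.png

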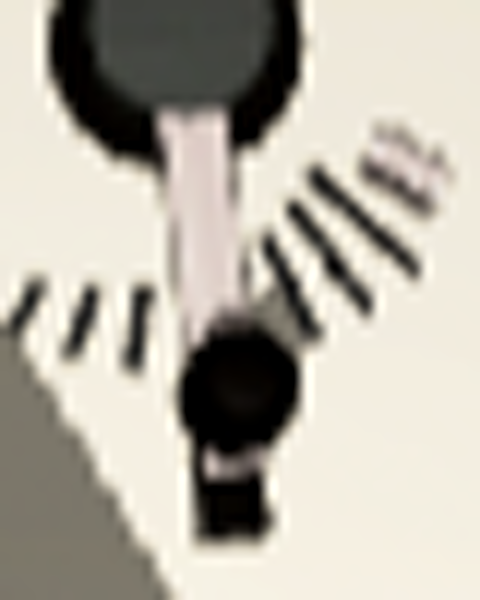

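Run:
```python
from h import *
go((0,0,0))
s=cam("side");t=cam("top")
cv2.imwrite("pics/s27.png",s["img"][:,:,::-1]);cv2.imwrite("pics/t27.png",t["img"][:,:,::-1])
```

```text
shift [0.109  0.5141 0.257 ] rot [-0.4  0.2 -0. ] dist 0.585 | p [497.9 162.3 261. ] yaw -1.464 t 46.625 F [-0.1  0.1  0.3] w 1.007 q [ 0.03  0.28 -0.48  1.56  0.13  1.33 -1.93]
```

View pics/s27.png

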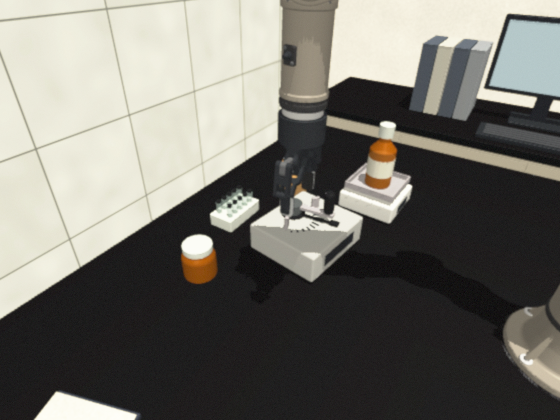

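View pics/t27.png

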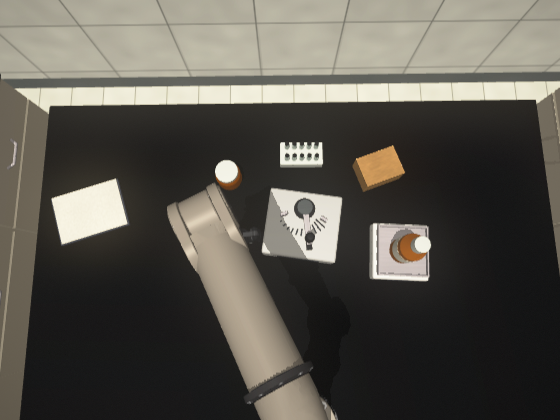

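The side view shows the bottle upright on the tray (about 380,165) and the gripper hanging free. The top view shows the lever over the tab (310,240), with the jar, rack and carton where they were. I'm handing in.

```bash
python3 -c "
from workcell import close_job
print(close_job())"
```

```text
the job is handed in; nothing more can be done
None
```

I handed the job in at about 46.7 s of the 72 s allowed. The lever went back to its zero stop, the bottle was set in the middle of the tray, and the lever was then brought up to the index tab and released.

- **Zero stop:** My first release pulled the lever about 4 mm back off the stop. I pushed it to the stop again with about 20 N and let go while still pushing. The picture then showed the arm against the stop block.
- **Bottle:** I carried it by the cap and set it down with a few newtons of contact force. From above, its base is within about 1 mm of the tray middle, and it stands upright.
- **Lever at the tab:** I approached from below in several small regrasped nudges, because the lever lagged the gripper by about 2 mm and one nudge did not move it. In the final top view the tab reads 0.087 rad. The lever reads about 0.078 from its grip and about 0.087 from its arm end. So it is level with the tab or up to about 0.01 rad short. The two readings disagree by that much, and I saw no sign of it running past.
- **Surroundings:** The tab, jar, rack and carton look unmoved, and the gripper is open and clear of everything.
- **Camera agreement:** The two cameras disagreed by 5–8 mm. I corrected for this using the arm's own position readings when it gripped the lever and the bottle.

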